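# Make up the grinding spindle on the goldsmith's bench

## Robot

A 7-joint arm with a two-finger parallel gripper is mounted at the origin on the work surface. World frame = base frame: x ahead of the robot, y to its left, z up, the work surface at z = 0. Lengths are in m, angles in rad, forces in N, time in s.
With the tool pointing down it reaches from about 0.35 to 0.9 m from the base axis. Payload 8.1 kg.
Tool frame: the origin (TCP) lies at the very end of the fingers, on their centre line; the grasp point (between the pads) lies 19 mm behind it; z points along the fingers, y is the line along which they close (so a half turn about z gives the same grasp; the last joint's range is limited). The gripper opens to 92 mm and grips with 3 to 60 N. Pads are 19 mm wide; open, the fingers measure 130 mm over their backs; the gripper's body (75 mm by 190 mm) begins 47 mm behind the grasp point.
Start: joints at [-1.349, 0.434, 0.025, 1.573, -0.012, 1.134, -0.075], TCP at [0.199, 0.592, 0.227] pointing down, gripper open.
Joint ranges: [-2.62, 2.62], [-0.44, 2.09], [-1.27, 1.32], [0.08, 2.57], [-1.32, 4.46], [0.12, 2], [-2.74, 2.74]. Speed limits (rad/s): [2.22, 2.22, 3.01, 3.01, 3.14, 3.14, 3.14].

## Interface

Orientations are given as a rotation vector (axis times angle).
In Python, from cell import observe, get_image, sign_off, find_in, trace, place_of gives the robot as it stands. The module is installed in compiled form; this text tells all that it offers.
- The arm moves only by the shell command python3 -m handwheel 'ROWS' [OPENING] [FORCE]. ROWS is JSON, a list of rows, each a list of 6 numbers: the shift along the tool's x, y, z each as a share of 0.02 m, from -1 to 1, then the turn, a rotation vector about the tool's x, y, z each as a share of 4 degrees, from -1 to 1. A call has 1 to 8 rows; each row shifts and turns the commanded pose from where the row before left it, along the tool's axes as they then stand; what a row does not reach is not made up. A row lasts 1/12 s, in which the tool goes at most 41.7 mm and 7.16 degrees, less where a joint would pass 70% of its speed; a pose out of reach is approached as far as the arm can. A call with a number of a shift or a turn outside -1 to 1 is refused whole. A call with a gripper value outside its range is refused whole. OPENING is the opening, from 0 (shut) to 1 (fully open), set as the call begins (- or left out, the last holds). The fingers move at their own pace and stop on an object; FORCE is the grip in N (left out, the last holds). Time passes only in rows, so rows that do not move let the fingers close. It gives the time, the measured TCP pose, the force, the opening and the grip force at its end, in the units of the state.
- observe(): the state, without advancing time (a new reading comes with each control period).
- get_image(name): name is "scene" or "side" or "wrist"; returns a dict with "image" (480x640x3 uint8, red, green, blue), "fx", "fy", "cx", "cy" (pixels), "position" and "orientation" of the camera in the world. Camera axes: x right, y down, z forward; pixel columns grow to the right and rows downward; lengths in m; the calibration is good to about 2 mm. A picture is of the moment at which its call begins. There is no depth.
- sign_off(): hands the job in; it is judged then, once.
Trained networks look in the newest picture that a camera, given by its name, has taken for a name from the list of things; names that differ only in an ending like _2 or _b are one class to them, and where a whole thing is asked for, a point or a joint stands for the part that bears it (a point fixed in the world has none). Each returns a list of dicts, best first, with "score" (0 to 1); they miss things now and then, are a little off and sometimes report something else, mostly with a low value. They report only what shows in the picture. A call takes as long as a camera call. They do not tell look-alikes from the thing itself.
- find_in(label, camera): "rect" ([centre column, centre row, width, height] as shares, 0 to 1, of the picture: columns of its width, rows of its height, round what is visible of it).
- trace(label, camera): "region" (480x640 bool, what is visible of it) and "rect" ([centre column, centre row, width, height] as shares, 0 to 1, of the picture: columns of its width, rows of its height, round what is visible of it).
- place_of(label, camera): "point" ([column, row] as shares, 0 to 1, of the picture: columns of its width, rows of its height: a listed point, or the origin of a listed thing).
The state is a dict: "clock": time; "joints": joint angles; "dq": joint speeds; "joint_efforts": joint torques, N m; "position": TCP position; "ee_rot": TCP orientation; "force": force on the tool from outside, world axes, zero at the start; "ft_torque": the same for the moment, N m; "width": opening from 0.0 (shut) to 1.0 (fully open); "gripper_force": force on a finger pad.
Only numpy, scipy, OpenCV 4.12 (cv2) and the standard library are available. Lean on these libraries where they do the work, as an engineer would, in place of code of your own. Each camera call takes 0.05 s, during which the arm holds its last target. There are 200 camera calls.

## Task

Make up the grinding spindle: take the plain wheel arbor out of the wooden block, stand it fully home in the bench chuck (open the jaws first if they are too tight) and turn the chuck's sleeve clockwise until all three jaws grip it firmly. Only then slip every grinding wheel lying on the bench over the arbor so that they lie flat on one another on its flange, and turn the speed dial so that its pointer points at the brass index tab. Leave the other bits, the jar and the brush cup where they are.

Things in the scene. Friction and masses are not known exactly. Their poses are not given: they have to be found in the camera images.
- chuck: Fixed upright bench spindle with a three-jaw chuck opening upward. Origin at the centre of its underside, on the bench; z is the chuck's axis. Grey foot 84 mm across and 30 mm high, dark neck 66 mm across up to 51 mm high, then the steel sleeve (58 mm across, 24 ribs) from 55 to 97 mm height, gripped from above over its outside. The jaw tops lie at 95 mm.
- chuck_floor (a point): Point on the chuck's axis at the floor of its bore, 59 mm above the bench (38 mm below the sleeve's top); the arbor's foot rests here.
- sleeve (a joint): Angle of the chuck sleeve (rad), range 0 to 2.9, growing as it turns clockwise seen from above; stiff (0.25 N m) and stays where left. It drives the three jaws together: the inner faces of the jaws are 12 mm from the axis at 0 and come in 1.8 mm per rad, so they meet the 8 mm radius shank at about 2.2; the shank goes in freely below 1.0.
- jaw0: First of the three steel jaws inside the sleeve (10 x 14 x 31 mm blocks), which slide towards the chuck's axis. It lies on the chuck's +x side. Origin: 64 mm above the bench; the inner face stands 12 mm out from the origin along the jaw's own x.
- jaw1: Second jaw, the same, 120 degrees counter-clockwise from the first.
- jaw2: Third jaw, the same, 240 degrees counter-clockwise from the first.
- block: Fixed wooden tool block 75 x 185 x 50 mm high with three upright holes in a row along its y, at -58, 0 and +58 mm, in each of which a bit stands. Origin at the centre of its underside.
- arbor: The wheel arbor: plain steel, standing in one of the block's holes with its flange on the block. From its origin (centre of the foot), up its z axis: shank 16 mm across and 40 mm long, flange 34 mm across from 40 to 44 mm, plain straight spigot 14 mm across from 44 to 78 mm, gripped from above. 140 g.
- cone_bit: Bystander: a bit with the same shank and flange but a black rubber cone for a head, standing in another hole of the block. Origin at its foot. Leave it in place.
- drum_bit: Bystander: a bit with the same shank and flange but a stout cork drum 30 mm across for a head, standing in another hole of the block. Origin at its foot. Leave it in place.
- wheel0: Grinding wheel: rigid grey disc 60 mm across, 8 mm thick, with a bore 19 mm across; lies flat on the bench. Origin at its centre, mid-thickness; z is its axis. All wheels are alike; two to four are there. 50 g.
- wheel1: Grinding wheel, like wheel0 (may be absent).
- wheel2: Grinding wheel, like wheel0 (may be absent).
- wheel3: Grinding wheel, like wheel0 (may be absent).
- control: Fixed grey speed-control box 150 x 130 x 50 mm high, origin at the centre of its underside. The dial turns on an upright axis at the middle of its top.
- dial (a joint): Angle of the speed dial (rad), range 0 to 4.2, growing clockwise seen from above; at 0 the pointer points to the box's own -x.
- dial_grip (a point): Point on the dial's axis in the middle of its grip bar, 74 mm above the bench. The bar is 54 mm long, 14 mm thick and 30 mm high (top at 87 mm) and lies along the pointer's direction; pinch it across its thickness from above.
- dial_tip (a point): Tip of the dial's pointer, 40 mm from the dial's axis: the small nose that sticks out beyond the dial's round skirt at the end of the bar that bears the white line.
- index_tip (a point): Inner tip of the brass index tab fixed on top of the box, 40 mm from the dial's axis; the pointer must point here. The tab's place round the dial differs from start to start.
- jar: Bystander: glass jar with a white cap, 68 mm across, 85 mm high. Origin at the centre of its underside.
- brush_cup: Bystander: black plastic cup of brushes, about 72 mm across at the rim and 190 mm high. Origin at the centre of its underside.
There are look-alikes about, which are no part of the job. Leave any blue or pink look-alike of the chuck alone.

How it is judged:
By the outcome, as a careful person would: the job done as asked, in the order asked, and still so for the second after the job is handed in, with the robot touching nothing.
Of wheel0, wheel1, wheel2, wheel3 only 2 to 4 are there at a start; the rules pass over those that are not, and their reading is None.
At some moment in a run one of wheel0, wheel1, wheel2, wheel3 may be knocked a few centimetres aside while the robot is not near it.
It also fails if it takes over 210 s, if anything falls off the work surface, if the arm or the gripper's body presses on something with over 40 N, if the wrist force passes 120 N, or if a joint passes its speed limit or range.

## Working session

There is one attempt and no reset: what is moved stays moved. The work goes in short steps, Python scripts to look and compute and a shell command to move; the robot and the scene stay as the last step left them, time stands still between calls to the robot, and variables do not carry over. Pictures are saved under pics/ and viewed, at most 14 in all, crops included, and the job is handed in when it is done.

```bash
mkdir -p pics; ls
cat > h.py <<'E'
import numpy as np, cv2
from scipy.spatial.transform import Rotation as R
from cell import *
def cam(n):
    c=get_image(n); o=np.array(c['orientation'],float)
    c['R']=o if o.shape==(3,3) else (R.from_quat(o).as_matrix() if o.size==4 else R.from_rotvec(o).as_matrix())
    c['p']=np.array(c['position']); return c
def save(c,f,crop=None,s=1):
    im=c['image'][:,:,::-1]
    if crop: a,b,w,h=crop; im=im[b:b+h,a:a+w]
    cv2.imwrite('pics/'+f,cv2.resize(im,None,fx=s,fy=s,interpolation=cv2.INTER_CUBIC))
def ray(c,px):
    return c['R']@np.array([(px[0]-c['cx'])/c['fx'],(px[1]-c['cy'])/c['fy'],1])
def onz(c,px,z):
    d=ray(c,px); return c['p']+d*(z-c['p'][2])/d[2]
def proj(c,P):
    q=c['R'].T@(np.array(P)-c['p']); return np.array([c['fx']*q[0]/q[2]+c['cx'],c['fy']*q[1]/q[2]+c['cy']])
def tri(cs,pxs):
    A=np.zeros((3,3));b=np.zeros(3)
    for c,p in zip(cs,pxs):
        d=ray(c,p);d/=np.linalg.norm(d);M=np.eye(3)-np.outer(d,d);A+=M;b+=M@c['p']
    return np.linalg.solve(A,b)
def pp(l,n):
    return [(np.round([r['point'][0]*640,r['point'][1]*480],1),round(r['score'],2)) for r in place_of(l,n)]
E
python3 - <<'E'
from h import *
s=observe(); print({k:np.round(v,3).tolist() for k,v in s.items()})
for n in ['scene','side','wrist']:
    c=cam(n); save(c,n+'0.png'); print(n,c['orientation'],c['p'],c['fx'],c['cx'],c['cy'])
E
```

```text
pics
{'clock': 0.0, 'joints': [-1.349, 0.435, 0.025, 1.574, -0.012, 1.134, -0.075], 'dq': [-0.001, -0.002, -0.001, -0.001, 0.0, -0.0, 0.001], 'joint_efforts': [0.0, -66.786, 0.985, -31.445, -0.061, 0.043, 0.0], 'position': [0.199, 0.592, 0.226], 'ee_rot': [-0.508, -3.1, 0.002], 'force': [-0.63, -0.427, 0.026], 'ft_torque': [-0.029, -0.043, -0.019], 'gripper_force': 0.0, 'width': 0.997}
scene [-1.63629165 -1.66791037  0.84679309] [1.34928008 0.02199695 0.65761933] 502.21868197526396 317.56669271125395 234.93582675219147
side [-2.27891655  0.69412708 -0.29335501] [ 0.1206358  -0.65647897  0.86937891] 567.6022434505177 313.37589580026264 229.24713574367726
wrist [2.35967287 1.69779035 0.23511904] [0.12892098 0.61677769 0.38370607] 344.33833096164904 317.6800731627968 242.96063137145094
```

View pics/scene0.png

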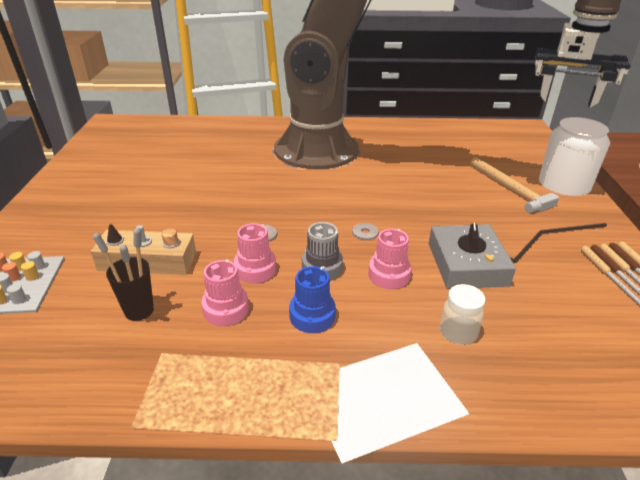

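View pics/side0.png

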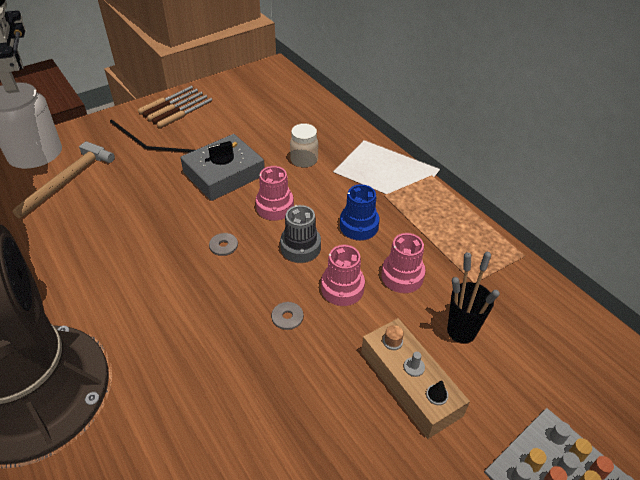

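Run:
```python
from h import *
C={n:cam(n) for n in ['scene','side']}
for l in ['chuck','chuck_floor','arbor','cone_bit','drum_bit','block','wheel0','control','dial_grip','dial_tip','index_tip','jar','brush_cup','jaw0','jaw1','jaw2']:
    print(l,*[(n,[(a.tolist(),s) for a,s in pp(l,n)]) for n in C])
```

```text
chuck ('scene', [([387.9, 278.1], 0.94), ([222.7, 306.8], 0.94), ([312.4, 316.8], 0.67), ([255.6, 270.3], 0.62), ([321.4, 266.2], 0.57)]) ('side', [([356.7, 223.9], 0.9), ([406.7, 279.1], 0.83), ([275.0, 205.4], 0.81), ([304.7, 161.2], 0.61), ([340.7, 287.7], 0.56)])
chuck_floor ('scene', [([224.3, 286.8], 0.96), ([309.8, 292.5], 0.86), ([390.7, 250.2], 0.61), ([253.7, 246.7], 0.58)]) ('side', [([360.7, 207.8], 0.96), ([272.4, 187.9], 0.93), ([403.2, 256.8], 0.89), ([302.0, 249.2], 0.65), ([296.5, 230.2], 0.62), ([343.8, 271.3], 0.6)])
arbor ('scene', [([145.8, 256.1], 0.62), ([147.9, 258.8], 0.35)]) ('side', [([413.5, 378.5], 0.87)])
cone_bit ('scene', []) ('side', [([432.4, 406.6], 0.97)])
drum_bit ('scene', []) ('side', [([390.1, 356.4], 0.72), ([299.7, 229.2], 0.22)])
block ('scene', [([149.2, 261.0], 0.6), ([470.7, 235.1], 0.22)]) ('side', [([408.1, 384.0], 0.96)])
wheel0 ('scene', [([366.3, 228.1], 0.86), ([263.4, 233.1], 0.44)]) ('side', [([225.4, 245.4], 0.91), ([291.5, 313.8], 0.81)])
control ('scene', [([468.6, 264.6], 0.88)]) ('side', [([221.4, 173.2], 0.83), ([389.0, 355.
[... 1994 characters left out ...]
.7, 282.5], 0.63), ([320.9, 242.9], 0.61), ([313.0, 294.1], 0.56), ([222.8, 284.2], 0.55), ([311.2, 290.0], 0.52), ([309.6, 289.1], 0.51), ([255.1, 245.5], 0.47), ([253.5, 249.2], 0.47), ([391.3, 250.2], 0.44), ([324.7, 242.9], 0.43), ([392.1, 247.7], 0.43), ([323.1, 243.4], 0.41), ([219.9, 283.2], 0.41), ([391.1, 249.0], 0.39), ([250.9, 245.6], 0.36)]) ('side', [([300.1, 226.4], 0.64), ([404.5, 255.0], 0.63), ([270.6, 190.1], 0.6), ([341.7, 265.0], 0.58), ([298.6, 227.9], 0.56), ([361.7, 205.7], 0.52), ([360.3, 202.2], 0.5), ([300.7, 227.5], 0.48), ([404.9, 254.3], 0.48), ([275.2, 186.1], 0.47), ([360.1, 206.9], 0.46), ([343.6, 268.2], 0.42), ([271.2, 186.6], 0.38), ([405.2, 253.8], 0.38)])
```

Run:
```python
from h import *
C={n:cam(n) for n in ['scene','side']}
S,D=C['scene'],C['side']
def t(l,a,b): print(l,np.round(tri([S,D],[a,b]),4))
t('chuck',(321.4,266.2),(302,248)); 
for nm,a in [('grey',(321.4,266.2)),('pinkR',(387.9,278.1)),('pinkL',(255.6,270.3)),('pinkF',(222.7,306.8)),('blue',(312.4,316.8)),('control',(468.6,264.6)),('jar',(459.3,329.7)),('brush',(138.8,313))]: print(nm,'scene',np.round(onz(S,a,0),3))
for nm,a in [('pinkR',(275,205.4)),('pinkL',(340.7,287.7)),('pinkF',(406.7,279)),('blue',(356.7,223.9)),('control',(221.4,173.2)),('jar',(303.5,160.3)),('brush',(462,332.8)),('block',(408,384))]: print(nm,'side',np.round(onz(D,a,0),3))
for nm,n,a,z in [('w0','scene',(366.3,229.5),.004),('w1','scene',(265,233),.004),('w0','side',(224,244.5),.004),('w1','side',(288,315),.004),('arb','side',(413.5,378.5),.01),('chfl','side',(302,249.2),.059),('chfl','side',(300,227),.08),('cone','side',(432.4,406.6),.01),('drum','side',(390.1,356.4),.01),('tip','side',(204.9,163.5),.06),('tip','scene',(468.6,232.6),.06),('idx','side',(233.5,146.5),.055),('idx','scene',(483.3,253.2),.055)]:
    print(nm,n,np.round(onz(C[n],a,z),4))
for w in ['scene','side']:
  for r in trace('wheel0',w): m=r['region']; v,u=np.nonzero(m); print(w,r['score'],u.mean(),v.mean(),m.sum(), np.round(onz(C[w],(u.mean(),v.mean()),.004),4))
s=observe(); print(R.from_rotvec(s['ee_rot']).as_matrix().round(3))
save(D,'sz.png',(250,150,230,290),2); save(S,'sc.png',(360,190,160,120),4)
```

```text
chuck [0.5529 0.0201 0.0035]
grey scene [0.546 0.023 0.   ]
pinkR scene [0.58  0.156 0.   ]
pinkL scene [ 0.562 -0.111  0.   ]
pinkF scene [ 0.67  -0.161  0.   ]
blue scene [0.692 0.007 0.   ]
control scene [0.533 0.328 0.   ]
jar scene [0.718 0.27  0.   ]
brush scene [ 0.689 -0.312  0.   ]
pinkR side [0.576 0.162 0.   ]
pinkL side [ 0.56  -0.111  0.   ]
pinkF side [ 0.682 -0.166  0.   ]
blue side [0.693 0.013 0.   ]
control side [0.528 0.329 0.   ]
jar side [0.718 0.261 0.   ]
brush side [ 0.683 -0.319  0.   ]
block side [ 0.533 -0.343  0.   ]
w0 scene [0.4173 0.123  0.004 ]
w1 scene [ 0.4368 -0.1047  0.004 ]
w0 side [0.4233 0.1147 0.004 ]
w1 side [ 0.4382 -0.1114  0.004 ]
arb side [ 0.5424 -0.3443  0.01  ]
chfl side [ 0.5238 -0.0291  0.059 ]
chfl side [0.5425 0.0062 0.08  ]
cone side [ 0.5341 -0.4002  0.01  ]
drum side [ 0.5369 -0.2888  0.01  ]
tip side [0.4849 0.3116 0.06  ]
tip scene [0.5028 0.3244 0.06  ]
idx side [0.5715 0.3377 0.055 ]
idx scene [0.565  0.3399 0.055 ]
scene 0.76 364.78034682080926 230.89884393063585 346 [0.4228 0.1192 0.004 ]
scene 0.45 271.0070921985816 232.31205673758865 141 [ 0.4338 -0.0915  0.004 ]
side 0.96 287.212213740458 315.5587786259542 655 [ 0.4364 -0.1117  0.004 ]
side 0.7 220.6030534351145 153.206106870229 524 [0.5604 0.3935 0.004 ]
side 0.57 223.28849902534114 243.94346978557505 513 [0.4228 0.117  0.004 ]
[[-0.948  0.319  0.   ]
 [ 0.319  0.948  0.   ]
 [-0.     0.    -1.   ]]
```

View pics/sz.png

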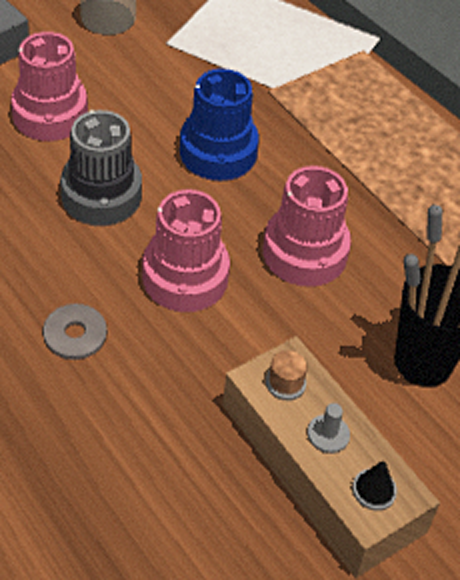

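```bash
cat >> h.py <<'E'
def goto(x=None,y=None,z=None,yaw=None):
    "print the tool-frame shift (shares of 20 mm) and turn (shares of 4 deg); yaw = world direction of tool x, deg"
    s=observe(); p=np.array(s['position']); M=R.from_rotvec(s['ee_rot']).as_matrix()
    t=np.array([v if v is not None else w for v,w in zip((x,y,z),p)])
    cur=np.degrees(np.arctan2(M[1,0],M[0,0])); ty=np.radians(cur if yaw is None else yaw)
    T=np.array([[np.cos(ty),np.sin(ty),0],[np.sin(ty),-np.cos(ty),0],[0,0,-1]])
    rv=R.from_matrix(M.T@T).as_rotvec(degrees=True)
    print('t',round(s['clock'],2),'p',p.round(4),'yaw',cur.round(2),'q7',round(s['joints'][6],2),'F',np.round(s['force'],1),'w',round(s['width'],3),'gf',round(s['gripper_force'],1))
    print('  now-frame shift',(M.T@(t-p)/.02).round(2),'turned-frame shift',(T.T@(t-p)/.02).round(2),'turn',(rv/4).round(2))
E
python3 -m handwheel '[[0,0,-1,0,0,1],[0,0,-1,0,0,1],[0,0,-1,0,0,1],[0,0,-1,0,0,1],[0,0,0,0,0,1],[0,0,0,0,0,1],[0,0,0,0,0,1],[0,0,0,0,0,1]]'
python3 -m handwheel '[[0,0,0,0,0,1],[0,0,0,0,0,1],[0,0,0,0,0,1],[0,0,0,0,0,1],[0,0,0,0,0,1],[0,0,0,0,0,1],[0,0,0,0,0,1],[0,0,0,0,0,1]]'
python3 -m handwheel '[[0,0,0,0,0,1],[0,0,0,0,0,0.85],[0,0,0,0,0,0]]'
python3 -c "
from h import *
goto(.55,.02,.3,90)"
```

```text
clock: 2.72
position: [0.1994, 0.5923, 0.3069]
ee_rot: [-1.348, -2.838, -0.0]
force: [-0.1, -0.3, 0.6]
width: 1.0
gripper_force: 0.0
clock: 3.38
position: [0.1994, 0.5923, 0.3067]
ee_rot: [-2.078, -2.356, 0.0]
force: [0.1, 0.4, -0.4]
width: 1.0
gripper_force: 0.0
clock: 3.63
position: [0.1994, 0.5923, 0.3067]
ee_rot: [2.225, 2.218, -0.0]
force: [-0.6, 0.4, 0.1]
width: 1.003
gripper_force: 0.0
t 3.63 p [0.1994 0.5923 0.3067] yaw 89.83 q7 -1.23 F [-0.6  0.4  0.1] w 1.003 gf 0.0
  now-frame shift [-28.56  17.62   0.34] turned-frame shift [-28.62  17.53   0.34] turn [ 0.    0.   -0.04]
```

```bash
python3 -m handwheel '[[-1,0.61,0,0,0,0],[-1,0.61,0,0,0,0],[-1,0.61,0,0,0,0],[-1,0.61,0,0,0,0],[-1,0.61,0,0,0,0],[-1,0.61,0,0,0,0],[-1,0.61,0,0,0,0],[-1,0.61,0,0,0,0]]'
python3 -m handwheel '[[-1,0.61,0,0,0,0],[-1,0.61,0,0,0,0],[-1,0.61,0,0,0,0],[-1,0.61,0,0,0,0],[-1,0.61,0,0,0,0],[-1,0.61,0,0,0,0],[-1,0.61,0,0,0,0],[-1,0.61,0,0,0,0]]'
python3 -m handwheel '[[-1,0.61,0,0,0,0],[-1,0.61,0,0,0,0],[-1,0.61,0,0,0,0],[-1,0.61,0,0,0,0],[-1,0.61,0,0,0,0],[-1,0.61,0,0,0,0],[-1,0.61,0,0,0,0],[-1,0.61,0,0,0,0]]'
python3 -m handwheel '[[-1,0.61,0,0,0,0],[-1,0.61,0,0,0,0],[-1,0.61,0,0,0,0],[-1,0.61,0,0,0,0],[0,0,0,0,0,0]]'
python3 - <<'E'
from h import *
goto(.55,.02,.3,90)
c=cam('wrist'); save(c,'w1.png'); print(c['p'],c['R'].round(2))
for l in ['chuck','chuck_floor','jaw0']: print(l,[(a.tolist(),s) for a,s in pp(l,'wrist')])
E
```

```text
clock: 4.3
position: [0.2975, 0.4312, 0.3069]
ee_rot: [-2.219, -2.224, -0.0]
force: [-0.6, 0.1, -0.2]
width: 0.999
gripper_force: 0.0
clock: 4.97
position: [0.3951, 0.2712, 0.3069]
ee_rot: [-2.219, -2.224, -0.001]
force: [0.2, 1.0, 1.0]
width: 1.001
gripper_force: 0.0
clock: 5.63
position: [0.4926, 0.1112, 0.3069]
ee_rot: [2.219, 2.224, 0.001]
force: [0.5, 0.0, -0.5]
width: 1.002
gripper_force: 0.0
clock: 6.05
position: [0.5425, 0.0274, 0.3071]
ee_rot: [2.223, 2.216, -0.001]
force: [0.2, -1.3, 0.4]
width: 0.999
gripper_force: 0.0
t 6.05 p [0.5425 0.0274 0.3071] yaw 89.8 q7 0.04 F [ 0.2 -1.3  0.4] w 0.999 gf 0.0
  now-frame shift [-0.37  0.38  0.35] turned-frame shift [-0.37  0.38  0.35] turn [ 0.02  0.03 -0.05]
[0.54167646 0.10250423 0.46458211] [[ 1.   -0.    0.  ]
 [-0.   -0.96 -0.27]
 [ 0.    0.27 -0.96]]
chuck [([337.7, 97.4], 0.98), ([405.7, 323.5], 0.82), ([321.8, 204.0], 0.81), ([330.9, 296.1], 0.66), ([425.1, 216.3], 0.6)]
chuck_floor [([437.0, 227.2], 0.87), ([332.4, 318.8], 0.83), ([420.4, 345.4], 0.65), ([322.9, 212.6], 0.6), ([340.5, 91.9], 0.59)]
jaw0 [([322.1, 213.3], 0.68), ([322.0, 209.3], 0.67), ([418.2, 340.8], 0.67), ([441.7, 226.6], 0.66), ([341.6, 88.7], 0.61), ([342.6, 87.6], 0.59), ([327.0, 211.8], 0.52), ([442.4, 227.1], 0.51), ([342.3, 91.5], 0.51), ([330.0, 316.4], 0.47), ([440.3, 228.4], 0.47)]
```

View pics/w1.png

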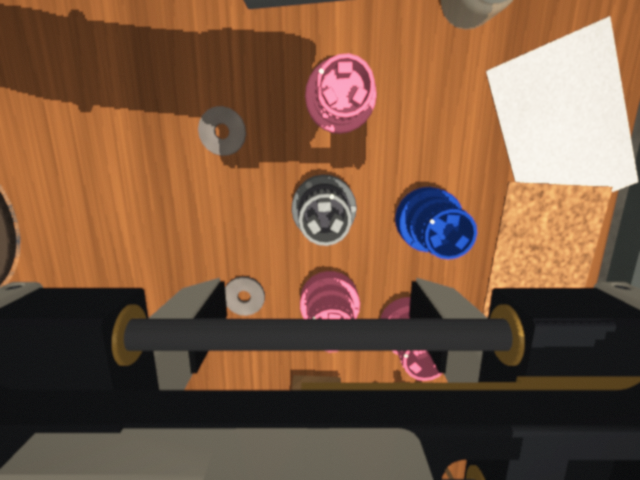

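Run:
```python
from h import *
c=cam('wrist'); g=cv2.cvtColor(c['image'],cv2.COLOR_RGB2GRAY)
print(onz(c,(321.8,204),0),onz(c,(322.9,212.6),.059),onz(c,(324.5,218),.097))
im=c['image'].copy()
f=c['fx']
# sleeve-top circle: best ring fit over candidate centres at z=.097
E_=cv2.GaussianBlur(g,(3,3),0).astype(float); gx=cv2.Sobel(E_,cv2.CV_64F,1,0);gy=cv2.Sobel(E_,cv2.CV_64F,0,1);G=np.hypot(gx,gy)
a=np.linspace(0,2*np.pi,120,endpoint=False)
def score(x,y,r,z):
    P=np.array([proj(c,(x+r*np.cos(t),y+r*np.sin(t),z)) for t in a]).astype(np.float32)
    return cv2.remap(G.astype(np.float32),P[:,0].reshape(1,-1),P[:,1].reshape(1,-1),cv2.INTER_LINEAR).mean()
for r,z,c0 in [(.029,.097,(.55,.02)),(.042,.03,(.55,.02)),(.030,.008,(.423,.117)),(.030,.008,(.437,-.1115))]:
    b=max((score(x,y,r,z),x,y) for x in np.arange(c0[0]-.015,c0[0]+.015,.001) for y in np.arange(c0[1]-.015,c0[1]+.015,.001)); print(r,z,np.round(b,4))
save(c,'w2.png',(280,170,90,90),6)
for l in ['arbor','wheel0']:
  for n in ['wrist']: print(l,[(x.tolist(),s,onz(c,x,.004).round(4)) for x,s in pp(l,n)])
```

```text
[0.54548643 0.03149878 0.        ] [0.5461297  0.03086775 0.059     ] [0.54730814 0.03214194 0.097     ]
0.029 0.097 [1.760123e+02 5.500000e-01 2.300000e-02]
0.042 0.03 [9.92188e+01 5.48000e-01 3.20000e-02]
0.03 0.008 [43.4635  0.438   0.108 ]
0.03 0.008 [ 1.502275e+02  4.350000e-01 -1.085000e-01]
arbor [([323.4, 216.7], 0.52, array([0.5477, 0.0148, 0.004 ]))]
wheel0 [([243.3, 299.2], 0.56, array([ 0.432 , -0.1078,  0.004 ])), ([225.1, 137.5], 0.56, array([0.4213, 0.1174, 0.004 ]))]
```

View pics/w2.png

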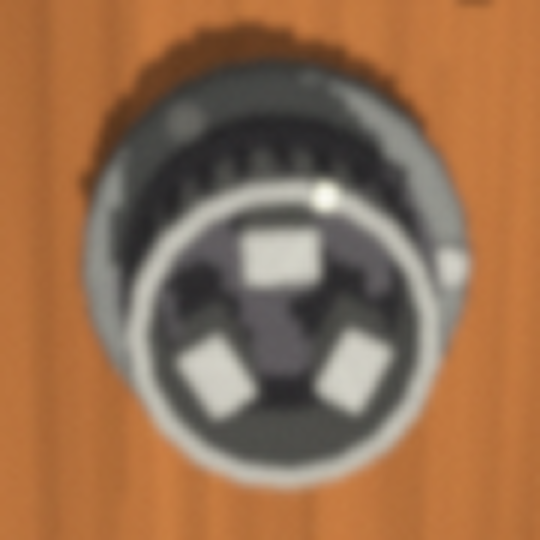

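```bash
cat >> h.py <<'E'
def ring(c,r,z,c0,span=.012,step=.001):
    g=cv2.GaussianBlur(cv2.cvtColor(c['image'],cv2.COLOR_RGB2GRAY),(3,3),0).astype(np.float32)
    G=np.hypot(cv2.Sobel(g,cv2.CV_32F,1,0),cv2.Sobel(g,cv2.CV_32F,0,1)); a=np.linspace(0,2*np.pi,120,endpoint=False)
    def sc(x,y):
        P=np.array([proj(c,(x+r*np.cos(t),y+r*np.sin(t),z)) for t in a]).astype(np.float32)
        return cv2.remap(G,P[:,:1].T.copy(),P[:,1:].T.copy(),cv2.INTER_LINEAR).mean()
    return np.round(max((sc(x,y),x,y) for x in np.arange(c0[0]-span,c0[0]+span,step) for y in np.arange(c0[1]-span,c0[1]+span,step)),4)
E
python3 - <<'E'
from h import *
S,D,W=cam('scene'),cam('side'),cam('wrist')
for n,c in (('S',S),('D',D),('W',W)):
  print(n,ring(c,.029,.097,(.55,.023)),ring(c,.0165,.054,(.535,-.34),.02,.002) if n!='W' else onz(W,(327.2,225.8),.097))
# arbor axis from side/scene: spigot
for n in ('scene','side'):
  for r in trace('arbor',n): v,u=np.nonzero(r['region']); print(n,r['score'],u.mean().round(1),v.mean().round(1),u.min(),u.max(),v.min(),v.max())
save(D,'sb.png',(350,300,130,140),5)
goto(.55,.024,.3)
E
```

```text
S [1.124973e+02 5.590000e-01 2.300000e-02] [132.7076   0.541   -0.342 ]
D [1.635092e+02 5.520000e-01 2.100000e-02] [125.6387   0.539   -0.346 ]
W [1.770284e+02 5.500000e-01 2.300000e-02] [0.55056557 0.02326062 0.097     ]
scene 0.69 145.4 239.6 142 151 232 246
scene 0.32 365.1 231.2 353 377 224 239
side 0.6 414.2 365.2 403 424 352 376
t 6.65 p [0.5408 0.0326 0.3068] yaw 90.03 q7 0.03 F [ 0.2 -0.2  0.7] w 1.002 gf 0.0
  now-frame shift [-0.43  0.46  0.34] turned-frame shift [-0.43  0.46  0.34] turn [ 0. -0. -0.]
```

View pics/sb.png

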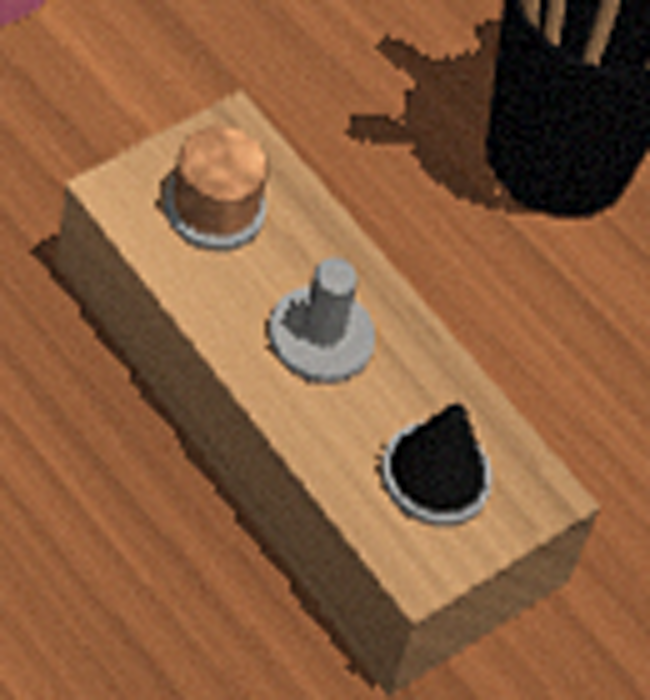

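```bash
python3 -m handwheel '[[-0.5,0.48,0,0,0,0],[0,0,1,0,0,0],[0,0,1,0,0,0],[0,0,1,0,0,0],[0,0,1,0,0,0],[0,0,1,0,0,0],[0,0,1,0,0,0],[0,0,1,0,0,0]]' 1 20
python3 -m handwheel '[[0,0,0,0,0,0],[0,0,0,0,0,0]]'
python3 - <<'E'
from h import *
goto(.5505,.0225,.065)
c=cam('wrist'); print(ring(c,.029,.097,(.55,.023)))
E
```

```text
clock: 7.32
position: [0.5505, 0.0224, 0.1659]
ee_rot: [2.221, 2.221, 0.0]
force: [0.6, -0.6, -0.4]
width: 1.002
gripper_force: 0.0
clock: 7.48
position: [0.55, 0.0222, 0.1664]
ee_rot: [-2.221, -2.22, 0.003]
force: [1.2, -1.2, 1.2]
width: 1.0
gripper_force: 0.0
t 7.48 p [0.55   0.0222 0.1664] yaw 89.98 q7 0.16 F [ 1.2 -1.2  1.2] w 1.0 gf 0.0
  now-frame shift [0.02 0.03 5.07] turned-frame shift [0.02 0.02 5.07] turn [-0.03  0.01 -0.  ]
[1.406991e+02 5.500000e-01 2.800000e-02]
```

Run:
```python
from h import *
c=cam('wrist'); im=c['image']
for y,col in ((.0225,(0,255,0)),(.028,(255,0,0))):
  for t in np.linspace(0,6.28,90): cv2.circle(im,tuple(int(v) for v in proj(c,(.55+.029*np.cos(t),y+.029*np.sin(t),.097))),0,col,-1)
save(c,'w3.png',(200,130,250,200),3)
p=observe()['position']; print(proj(c,(p[0],p[1],.097)))
```

```text
[319.25488318 256.8034483 ]
```

View pics/w3.png

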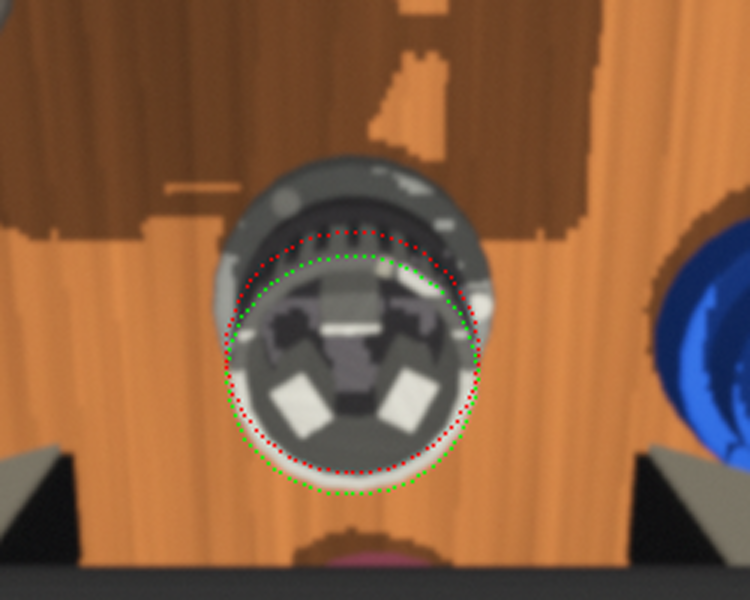

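```bash
python3 -m handwheel '[[0,0.02,1,0,0,0],[0,0,1,0,0,0],[0,0,1,0,0,0],[0,0,1,0,0,0],[0,0,0.9,0,0,0],[0,0,0,0,0,0]]' 1 40
python3 -m handwheel '[[0,0,0,0,0,0],[0,0,0,0,0,0],[0,0,0,0,0,0],[0,0,0,0,0,0],[0,0,0,0,0,0],[0,0,0,0,0,0]]' 0 40
python3 -m handwheel '[[0,0,0,0,0,-1],[0,0,0,0,0,-1],[0,0,0,0,0,-1],[0,0,0,0,0,-1]]'
python3 -c "
from h import *
goto(.5505,.0225,.065,90); print(observe()['ft_torque'])"
```

```text
clock: 8.08
position: [0.55, 0.0225, 0.0673]
ee_rot: [-2.22, -2.221, 0.003]
force: [-1.0, 0.2, -0.2]
width: 1.002
gripper_force: 0.0
clock: 8.58
position: [0.5506, 0.0224, 0.0692]
ee_rot: [-2.221, -2.221, -0.0]
force: [-0.6, 0.0, 14.9]
width: 0.615
gripper_force: 40.6
clock: 8.92
position: [0.5505, 0.0223, 0.0693]
ee_rot: [-1.887, -2.511, -0.0]
force: [-3.0, 0.4, 7.8]
width: 0.611
gripper_force: 40.0
t 8.92 p [0.5505 0.0223 0.0693] yaw 106.15 q7 0.47 F [-3.   0.4  7.8] w 0.611 gf 40.0
  now-frame shift [0.01 0.   0.21] turned-frame shift [ 0.01 -0.    0.21] turn [-0.01 -0.01  4.04]
[ 0.03113994  0.94953528 -0.27325565]
```

```bash
python3 -m handwheel '[[0,0,0,0,0,-1],[0,0,0,0,0,-1],[0,0,0,0,0,-1],[0,0,0,0,0,-1],[0,0,0,0,0,-1],[0,0,0,0,0,-1],[0,0,0,0,0,-1],[0,0,0,0,0,-1]]'
python3 -m handwheel '[[0,0,0,0,0,-1],[0,0,0,0,0,0]]'
python3 -c "
from h import *
print(observe()['ft_torque'])
goto(.5505,.0225,.065,90)"
python3 -m handwheel '[[0,0,0,0,0,0],[0,0,0,0,0,0],[0,0,0,0,0,0],[0,0,-1,0,0,0],[0,0,-1,0,0,0],[0,0,-1,0,0,0],[0,0,-1,0,0,0],[0,0,-1,0,0,0]]' 1
python3 - <<'E'
from h import *
c=cam('wrist'); save(c,'w4.png',(200,130,250,250),2)
goto(.5505,.0225,.3,90)
E
```

```text
clock: 9.58
position: [0.5504, 0.0223, 0.0693]
ee_rot: [-1.122, -2.934, -0.0]
force: [-3.5, -0.3, 8.4]
width: 0.616
gripper_force: 40.0
clock: 9.75
position: [0.5504, 0.0222, 0.0693]
ee_rot: [-1.016, -2.972, -0.0]
force: [-4.3, 1.3, 7.4]
width: 0.615
gripper_force: 40.0
[-0.05992419  0.9773572   0.27644737]
t 9.75 p [0.5504 0.0222 0.0693] yaw 142.23 q7 0.97 F [-4.3  1.3  7.4] w 0.615 gf 40.0
  now-frame shift [0.   0.02 0.21] turned-frame shift [0.02 0.01 0.21] turn [-1.000e-02 -1.000e-02  1.306e+01]
clock: 10.42
position: [0.5509, 0.0222, 0.1696]
ee_rot: [1.024, 2.97, -0.0]
force: [1.5, -0.5, 0.1]
width: 0.998
gripper_force: 0.0
t 10.47 p [0.5529 0.0222 0.1734] yaw 141.96 q7 0.91 F [ 2.1 -0.5  2.9] w 0.999 gf 0.0
  now-frame shift [ 0.08 -0.04 -6.33] turned-frame shift [ 0.02 -0.12 -6.33] turn [ 0.07  0.02 12.99]
```

View pics/w4.png

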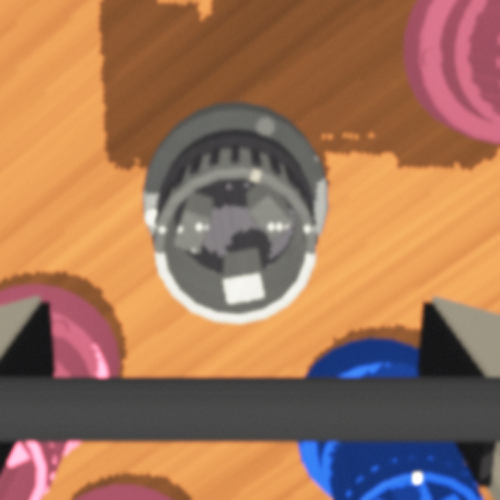

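```bash
python3 -m handwheel '[[0,0,-1,0,0,-1],[0,0,-1,0,0,-1],[0,0,-1,0,0,-1],[0,0,-1,0,0,-1],[0,0,-1,0,0,-1],[0,0,-1,0,0,-1],[0,0,0,0,0,-1],[0,0,0,0,0,-1]]' 0.9
python3 -m handwheel '[[0,0,0,0,0,-1],[0,0,0,0,0,-0.5],[0,-1,0,0,0,0],[0,-1,0,0,0,0],[0,-1,0,0,0,0],[0,-1,0,0,0,0],[0,-1,0,0,0,0],[0,-1,0,0,0,0]]'
python3 -m handwheel '[[0,-1,0,0,0,0],[0,-1,0,0,0,0],[0,-1,0,0,0,0],[0,-1,0,0,0,0],[0,-1,0,0,0,0],[0,-1,0,0,0,0],[0,-1,0,0,0,0],[0,-1,0,0,0,0]]'
python3 -m handwheel '[[0,-1,0,0,0,0],[0,-1,0,0,0,0],[0,-1,0,0,0,0],[0,-1,0,0,0,0],[0.6,-0.3,0,0,0,0],[0,0,0,0,0,0],[0,0,0,0,0,0],[0,0,0,0,0,0]]'
python3 - <<'E'
from h import *
goto(.540,-.344,.3,180)
c=cam('wrist'); save(c,'w5.png')
print(ring(c,.017,.054,(.54,-.344)),ring(c,.007,.088,(.54,-.344)))
for l in ['arbor','cone_bit','drum_bit']: print(l,[(x.tolist(),s,onz(c,x,.01).round(4)) for x,s in pp(l,'wrist')])
E
```

```text
clock: 11.13
position: [0.5517, 0.0223, 0.29]
ee_rot: [0.16, 3.135, 0.001]
force: [0.6, 0.3, -1.3]
width: 0.9
gripper_force: 0.0
clock: 11.8
position: [0.5508, -0.0987, 0.2885]
ee_rot: [-0.001, -3.142, -0.0]
force: [-0.7, -1.0, 0.6]
width: 0.9
gripper_force: 0.0
clock: 12.47
position: [0.5508, -0.2587, 0.2885]
ee_rot: [-0.001, -3.142, -0.0]
force: [-0.3, -0.5, 0.1]
width: 0.901
gripper_force: 0.0
clock: 13.13
position: [0.5394, -0.3424, 0.2887]
ee_rot: [-0.001, 3.141, 0.001]
force: [0.8, 1.0, -0.5]
width: 0.899
gripper_force: 0.0
t 13.13 p [ 0.5394 -0.3424  0.2887] yaw -179.95 q7 2.19 F [ 0.8  1.  -0.5] w 0.899 gf 0.0
  now-frame shift [-0.03 -0.08 -0.56] turned-frame shift [-0.03 -0.08 -0.56] turn [0.01 0.01 0.01]
[77.6108  0.535  -0.346 ] [117.8848   0.537   -0.355 ]
arbor [([319.1, 202.4], 0.8, array([ 0.5354, -0.339 ,  0.01  ]))]
cone_bit [([272.6, 198.5], 0.61, array([ 0.5305, -0.3981,  0.01  ])), ([506.1, 120.1], 0.26, array([ 0.4358, -0.1155,  0.01  ]))]
drum_bit [([363.0, 202.4], 0.61, array([ 0.5353, -0.283 ,  0.01  ]))]
```

View pics/w5.png

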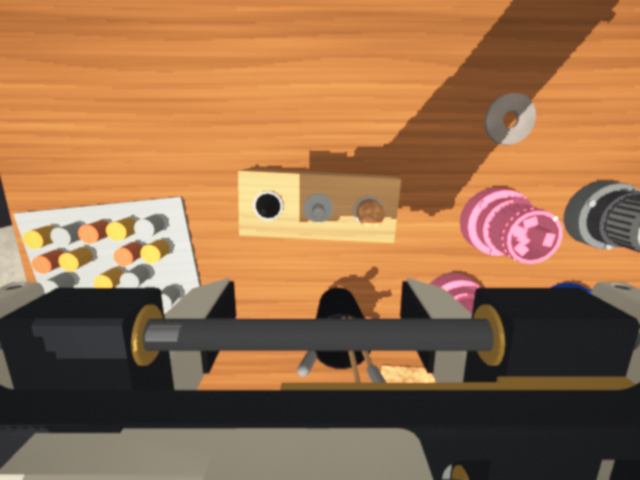

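```bash
python3 -m handwheel '[[0,-0.1,1,0,0,0],[0,0,1,0,0,0],[0,0,1,0,0,0],[0,0,1,0,0,0],[0,0,1,0,0,0],[0,0,0,0,0,0],[0,0,0,0,0,0]]' 0.4 20
python3 - <<'E'
from h import *
goto(.540,-.344,.3,180)
c=cam('wrist'); D=cam('side')
print(ring(c,.017,.054,(.54,-.344)),ring(c,.007,.088,(.54,-.344)),ring(D,.017,.054,(.54,-.344)),ring(D,.007,.088,(.54,-.344)))
for r in trace('arbor','wrist'): v,u=np.nonzero(r['region']); print(r['score'],u.mean(),v.mean(),u.min(),u.max(),v.min(),v.max())
print('proj',proj(c,(.54,-.344,.054)),proj(c,(.54,-.344,.088)))
save(c,'w6.png',(240,150,160,160),4)
E
```

```text
clock: 13.92
position: [0.5386, -0.345, 0.1882]
ee_rot: [0.001, -3.14, -0.002]
force: [1.0, -0.1, 0.4]
width: 0.443
gripper_force: 0.0
t 13.92 p [ 0.5386 -0.345   0.1882] yaw -179.98 q7 2.22 F [ 1.  -0.1  0.4] w 0.443 gf 0.0
  now-frame shift [-0.06  0.06 -5.59] turned-frame shift [-0.07  0.05 -5.59] turn [ 0.02 -0.02  0.01]
[50.8239  0.54   -0.338 ] [90.536  0.547 -0.354] [81.6628  0.545  -0.335 ] [127.8884   0.541   -0.332 ]
0.63 320.98169717138103 228.34858569051582 301 340 210 247
proj [317.08023529 235.24681477] [317.05959456 246.13642286]
```

View pics/w6.png

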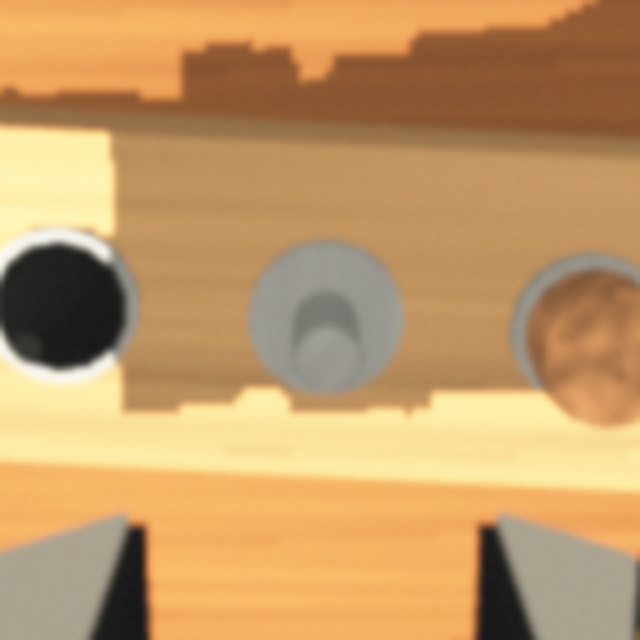

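```bash
python3 - <<'E'
from h import *
c=cam('wrist'); print(c['p'],observe()['position'])
print(onz(c,(321.75,228.75),.054),onz(c,(322,239.5),.088))
goto(.535,-.340,.12,180)
E
python3 -m handwheel '[[0.15,0.25,1,0,0,0],[0.05,0,1,0,0,0],[0,0,0.9,0,0,0],[0,0,0,0,0,0],[0,0,0,0,0,0],[0,0,0,0,0,0]]' 0.4 20
python3 - <<'E'
from h import *
c=cam('wrist'); goto(.535,-.340,.064,180)
print('proj',proj(c,(.535,-.340,.054)),proj(c,(.535,-.340,.088)))
save(c,'w7.png',(220,180,200,160),4)
E
```

```text
[ 0.46504042 -0.34476403  0.34788617] [ 0.53963466 -0.34619769  0.19032529]
[ 0.53621195 -0.34138499  0.054     ] [ 0.53662879 -0.34154108  0.088     ]
t 14.12 p [ 0.5396 -0.3462  0.1903] yaw 179.99 q7 2.22 F [-0.4 -0.5  0.2] w 0.401 gf 0.0
  now-frame shift [0.24 0.31 3.52] turned-frame shift [0.23 0.31 3.52] turn [-0.02  0.03 -0.  ]
clock: 14.62
position: [0.5357, -0.3414, 0.1323]
ee_rot: [0.0, 3.14, -0.002]
force: [0.2, -0.5, -0.8]
width: 0.4
gripper_force: 0.0
t 14.67 p [ 0.5358 -0.3415  0.1325] yaw 179.98 q7 2.23 F [ 0.5 -0.5  0.7] w 0.398 gf 0.0
  now-frame shift [0.05 0.08 3.43] turned-frame shift [0.04 0.07 3.43] turn [-0.02  0.03 -0.01]
proj [317.84660351 251.66567743] [317.82325122 268.00625863]
```

View pics/w7.png

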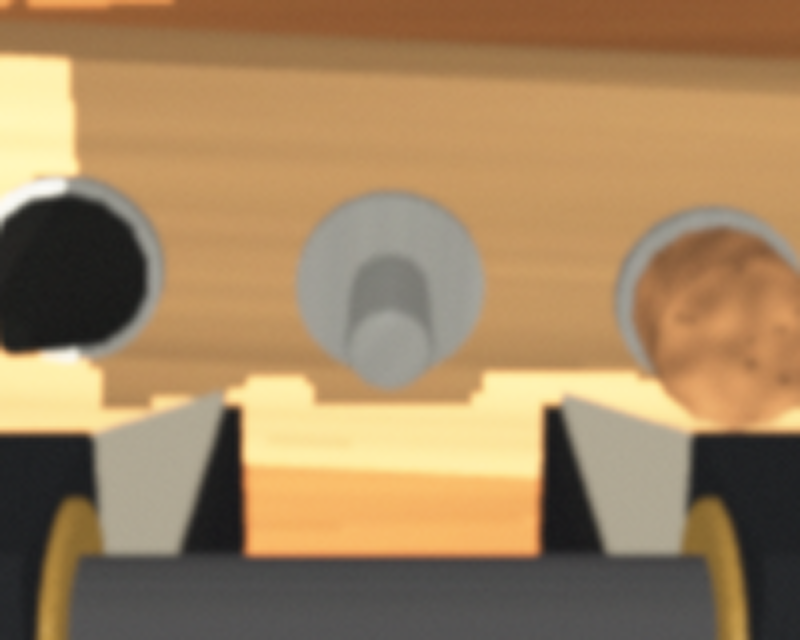

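```bash
python3 -m handwheel '[[0.08,0.075,1,0,0,0],[0,0,1,0,0,0],[0,0,1,0,0,0],[0,0,0.75,0,0,0],[0,0,0,0,0,0],[0,0,0,0,0,0]]' 0.4 25
python3 -c "
from h import *
goto(.534,-.34,.058,180)"
python3 -m handwheel '[[0,0,0,0,0,0],[0,0,0,0,0,0],[0,0,0,0,0,0],[0,0,0,0,0,0]]' 0 25
python3 -c "
from h import *
goto(.534,-.34,.058,180)"
```

```text
clock: 15.17
position: [0.5338, -0.3396, 0.0567]
ee_rot: [0.0, 3.141, -0.001]
force: [0.5, -0.0, -0.2]
width: 0.399
gripper_force: 0.0
t 15.17 p [ 0.5338 -0.3396  0.0567] yaw 179.98 q7 2.26 F [ 0.5 -0.  -0.2] w 0.399 gf 0.0
  now-frame shift [-0.01 -0.02 -0.07] turned-frame shift [-0.01 -0.02 -0.07] turn [-0.01  0.01 -0.  ]
clock: 15.5
position: [0.5336, -0.3398, 0.0566]
ee_rot: [0.0, 3.14, -0.001]
force: [-0.1, -5.8, 5.5]
width: 0.159
gripper_force: 4.1
t 15.5 p [ 0.5336 -0.3398  0.0566] yaw 179.98 q7 2.26 F [-0.1 -5.8  5.5] w 0.159 gf 4.1
  now-frame shift [-0.02 -0.01 -0.07] turned-frame shift [-0.02 -0.01 -0.07] turn [-0.01  0.02 -0.  ]
```

```bash
python3 -m handwheel '[[0,0,0,0,0,0],[0,0,0,0,0,0],[0,0,0,0,0,0],[0,0,-0.2,0,0,0],[0,0,-0.5,0,0,0],[0,0,-1,0,0,0],[0,0,-1,0,0,0]]' 0 40
python3 -m handwheel '[[0,0,-1,0,0,0],[0,0,-1,0,0,0],[0,0,-1,0,0,0],[0,0,-1,0,0,0],[0,0,-1,0,0,0],[0,0,-1,0,0,0],[0,0,0,0,0,0],[0,0,0,0,0,0]]'
python3 - <<'E'
from h import *
goto(.5505,.0225,.22,180)
c=cam('wrist'); print([(x.tolist(),s) for x,s in pp('arbor','wrist')]); p=observe()['position']; print(proj(c,(p[0],p[1],p[2]-.047)))
E
```

```text
clock: 16.08
position: [0.5326, -0.3393, 0.1095]
ee_rot: [-0.001, -3.14, -0.001]
force: [0.5, -0.1, -1.0]
width: 0.143
gripper_force: 40.0
clock: 16.75
position: [0.5335, -0.3389, 0.2302]
ee_rot: [-0.0, 3.141, 0.0]
force: [0.0, 1.4, -1.2]
width: 0.141
gripper_force: 40.0
t 16.75 p [ 0.5335 -0.3389  0.2302] yaw -179.99 q7 2.2 F [ 0.   1.4 -1.2] w 0.141 gf 40.0
  now-frame shift [-0.85 18.07  0.51] turned-frame shift [-0.85 18.07  0.51] turn [0.   0.02 0.  ]
[([317.5, 270.6], 0.82)]
[316.27894381 265.35255428]
```

```bash
python3 -m handwheel '[[-0.05,1,0,0,0,0],[-0.05,1,0,0,0,0],[-0.05,1,0,0,0,0],[-0.05,1,0,0,0,0],[-0.05,1,0,0,0,0],[-0.05,1,0,0,0,0],[-0.05,1,0,0,0,0],[-0.05,1,0,0,0,0]]'
python3 -m handwheel '[[-0.05,1,0,0,0,0],[-0.05,1,0,0,0,0],[-0.05,1,0,0,0,0],[-0.05,1,0,0,0,0],[-0.05,1,0,0,0,0],[-0.05,1,0,0,0,0],[-0.05,1,0,0,0,0],[-0.05,1,0,0,0,0]]'
python3 -m handwheel '[[0,1,0,0,0,0],[0,0.9,0,0,0,0],[0,0,0,0,0,0],[0,0,0,0,0,0],[0,0,0,0,0,0]]'
python3 - <<'E'
from h import *
goto(.5505,.0225,.16,180); p=np.array(observe()['position'])
for n in ('side','scene','wrist'):
  c=cam(n); print(n,[(x.tolist(),s) for x,s in pp('arbor',n)],'exp foot',proj(c,p-[0,0,.047]),'exp top',proj(c,p+[0,0,.031]))
  for r in trace('arbor',n)[:1]:
    v,u=np.nonzero(r['region']); print(r['score'],len(u),u.mean(),v.mean(),[(vv,u[v==vv].min(),u[v==vv].max()) for vv in (v.min()+2,v.max()-2)])
E
```

```text
clock: 17.52
position: [0.5403, -0.1778, 0.2281]
ee_rot: [-0.0, -3.139, -0.001]
force: [0.9, 0.6, -0.9]
width: 0.141
gripper_force: 40.0
clock: 18.18
position: [0.5482, -0.0181, 0.2282]
ee_rot: [-0.0, -3.139, 0.0]
force: [0.2, -0.4, -1.0]
width: 0.143
gripper_force: 40.0
clock: 18.6
position: [0.5487, 0.0181, 0.2288]
ee_rot: [-0.001, -3.14, 0.001]
force: [-1.2, 0.4, -1.6]
width: 0.142
gripper_force: 40.0
t 18.6 p [0.5487 0.0181 0.2288] yaw 179.97 q7 1.52 F [-1.2  0.4 -1.6] w 0.142 gf 40.0
  now-frame shift [-0.1   0.22  3.44] turned-frame shift [-0.09  0.22  3.44] turn [-0.01 -0.03 -0.01]
side [([297.5, 184.5], 0.48), ([300.5, 227.4], 0.26)] exp foot [298.72939175 183.12217503] exp top [298.19472242 149.28210111]
0.65 249 299.8313253012048 173.99598393574297 [(np.int64(165), np.int64(291), np.int64(296)), (np.int64(184), np.int64(297), np.int64(305))]
scene [([323.4, 191.5], 0.59), ([321.2, 242.7], 0.25)] exp foot [320.15921409 190.87843168] exp top [320.62518872 152.56404478]
0.7 336 320.6458333333333 173.14880952380952 [(np.int64(154), np.int64(319), np.int64(324)), (np.int64(191), np.int64(317), np.int64(323))]
wrist [([316.7, 269.5], 0.73)] exp foot [315.61701388 266.28590324] exp top [314.54383204 329.87637429]
0.92 1665 317.35855855855857 287.987987987988 [(np.int64(261), np.int64(310), np.int64(325)), (np.int64(315), np.int64(303), np.int64(331))]
```

```bash
python3 -m handwheel '[[0,0.2,0.7,0,0,0],[0,0,1,0,0,0],[0,0,1,0,0,0],[0,0,1,0,0,0],[0,0,0,0,0,0],[0,0,0,0,0,0]]'
python3 - <<'E'
from h import *
goto(.549,.0225,.106,180); p=np.array(observe()['position'])
for n in ('side','scene','wrist'):
  c=cam(n); print(n,'exp foot',proj(c,p-[0,0,.047]),'exp top',proj(c,p+[0,0,.031]),'chuck ctr',proj(c,(.5505,.0225,.097)))
  for r in trace('arbor',n)[:1]:
    v,u=np.nonzero(r['region']); print(r['score'],len(u),[(vv,u[v==vv].min(),u[v==vv].max()) for vv in range(v.min(),v.max()+1,3)])
save(cam('wrist'),'w8.png',(240,200,160,160),4)
E
```

```text
clock: 19.55
position: [0.5487, 0.0226, 0.1553]
ee_rot: [-0.001, -3.14, 0.001]
force: [-0.7, -0.7, -0.1]
width: 0.143
gripper_force: 40.0
t 19.55 p [0.5487 0.0226 0.1553] yaw 179.98 q7 1.54 F [-0.7 -0.7 -0.1] w 0.143 gf 40.0
  now-frame shift [-0.02 -0.    2.47] turned-frame shift [-0.01 -0.01  2.47] turn [-0.01 -0.03 -0.01]
side exp foot [297.93335557 210.52986649] exp top [297.38454812 179.90856602] chuck ctr [298.79071833 214.40688502]
0.45 121 [(194, np.int64(292), np.int64(295)), (197, np.int64(292), np.int64(302)), (200, np.int64(296), np.int64(303)), (203, np.int64(296), np.int64(302)), (206, np.int64(296), np.int64(302)), (209, np.int64(296), np.int64(302))]
scene exp foot [322.09474431 223.7057869 ] exp top [322.6344794  188.78262713] chuck ctr [321.96008445 229.02448111]
0.52 342 [(188, np.int64(321), np.int64(325)), (191, np.int64(320), np.int64(326)), (194, np.int64(320), np.int64(326)), (197, np.int64(320), np.int64(326)), (200, np.int64(320), np.int64(326)), (203, np.int64(320), np.int64(326)), (206, np.int64(315), np.int64(332)), (209, np.int64(316), np.int64(330)), (2
[... 350 characters left out ...]
61, np.int64(310), np.int64(325)), (264, np.int64(307), np.int64(327)), (267, np.int64(305), np.int64(328)), (270, np.int64(299), np.int64(332)), (273, np.int64(296), np.int64(339)), (276, np.int64(293), np.int64(342)), (279, np.int64(301), np.int64(333)), (282, np.int64(305), np.int64(330)), (285, np.int64(305), np.int64(330)), (288, np.int64(305), np.int64(330)), (291, np.int64(306), np.int64(330)), (294, np.int64(306), np.int64(330)), (297, np.int64(306), np.int64(330)), (300, np.int64(305), np.int64(330)), (303, np.int64(304), np.int64(330)), (306, np.int64(304), np.int64(331)), (309, np.int64(304), np.int64(331)), (312, np.int64(304), np.int64(331)), (315, np.int64(304), np.int64(332))]
```

View pics/w8.png

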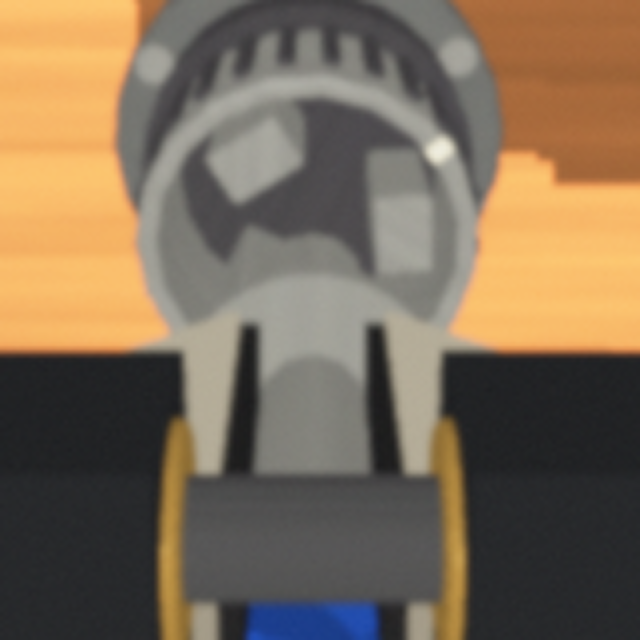

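Run:
```python
from h import *
c=cam('wrist'); p=np.array(observe()['position'])
print(p,proj(c,p-[.008,0,.047]),proj(c,p-[.007,0,.047]),proj(c,(.5505-.029,.0225,.097)),proj(c,(.5505,.0225-.029,.097)),proj(c,(.5505,.0225+.029,.097)),proj(c,p-[.017,0,.007]),proj(c,p-[.017,0,.003]))
```

```text
[0.54969116 0.02277152 0.15639801] [315.4650852  255.15796023] [315.46621912 256.67939469] [315.13057049 219.33452544] [271.65458539 261.95856837] [358.68316313 262.03174477] [315.00199276 262.63402499] [314.94547362 265.29870248]
```

```bash
python3 -m handwheel '[[0.07,0,0,0,0,0],[0,0,0.4,0,0,0],[0,0,0.4,0,0,0],[0,0,0,0,0,0]]'
python3 -m handwheel '[[0,0,0.4,0,0,0],[0,0,0.4,0,0,0],[0,0,0.3,0,0,0],[0,0,0,0,0,0]]'
python3 -m handwheel '[[0,0,0.3,0,0,0],[0,0,0.1,0,0,0],[0,0,0,0,0,0],[0,0,0,0,0,0]]'
python3 -c "
from h import *
goto(.548,.0225,.1056,180)"
```

```text
clock: 20.28
position: [0.5467, 0.0227, 0.1378]
ee_rot: [-0.0, -3.139, 0.001]
force: [-0.1, -0.1, -1.1]
width: 0.143
gripper_force: 40.0
clock: 20.62
position: [0.5469, 0.0227, 0.116]
ee_rot: [-0.0, -3.139, 0.001]
force: [-0.3, -0.4, -1.4]
width: 0.147
gripper_force: 40.0
clock: 20.95
position: [0.548, 0.0227, 0.1097]
ee_rot: [-0.0, -3.142, -0.0]
force: [0.1, 0.4, -2.3]
width: 0.143
gripper_force: 40.0
t 20.95 p [0.548  0.0227 0.1097] yaw 179.98 q7 1.55 F [ 0.1  0.4 -2.3] w 0.143 gf 40.0
  now-frame shift [-0.   -0.01  0.21] turned-frame shift [-0.   -0.01  0.21] turn [ 0. -0. -0.]
```

```bash
python3 -m handwheel '[[0,0,0.15,0,0,0],[0,0,0,0,0,0],[0,0,0,0,0,0]]'
python3 -m handwheel '[[0,0,0.15,0,0,0],[0,0,0,0,0,0],[0,0,0,0,0,0]]'
python3 -m handwheel '[[0,0,0.15,0,0,0],[0,0,0,0,0,0],[0,0,0,0,0,0]]'
```

```text
clock: 21.2
position: [0.5479, 0.0228, 0.1067]
ee_rot: [-0.0, -3.142, -0.0]
force: [0.1, -1.0, -0.8]
width: 0.141
gripper_force: 40.0
clock: 21.45
position: [0.549, 0.0228, 0.1053]
ee_rot: [0.001, 3.139, 0.001]
force: [-3.3, -0.6, 15.0]
width: 0.144
gripper_force: 40.0
clock: 21.7
position: [0.551, 0.0228, 0.1042]
ee_rot: [0.001, 3.135, 0.002]
force: [-2.6, -1.5, 28.9]
width: 0.142
gripper_force: 40.0
```

```bash
python3 -m handwheel '[[0,0,-0.15,0,0,0],[0,0,0,0,0,0],[0,0,0,0,0,0],[0,0,0,0,0,0],[0,0,0,0,0,0],[0,0,0,0,0,0]]' 1
python3 - <<'E'
from h import *
goto(.5503,.0225,.077,180); p=np.array(observe()['position'])
for n in ('side','scene'):
  c=cam(n); b=(.5503,.0225); print(n,'exp flange',proj(c,(*b,.103)),'exp top',proj(c,(*b,.137)))
  for r in trace('arbor',n)[:1]:
    v,u=np.nonzero(r['region']); print(r['score'],len(u),[(vv,u[v==vv].min(),u[v==vv].max()) for vv in range(v.min(),v.max()+1,3)])
E
```

```text
clock: 22.2
position: [0.5477, 0.0227, 0.1033]
ee_rot: [-0.0, -3.141, 0.0]
force: [0.2, 0.1, 0.8]
width: 0.527
gripper_force: 0.0
t 22.2 p [0.5477 0.0227 0.1033] yaw 179.98 q7 1.56 F [0.2 0.1 0.8] w 0.527 gf 0.0
  now-frame shift [-0.13 -0.01  1.32] turned-frame shift [-0.13 -0.01  1.32] turn [-0.   -0.01 -0.  ]
side exp flange [298.66824361 212.23269925] exp top [298.45326299 199.36147895]
0.69 542 [(207, np.int64(292), np.int64(294)), (210, np.int64(288), np.int64(291)), (213, np.int64(286), np.int64(290)), (216, np.int64(286), np.int64(291)), (219, np.int64(285), np.int64(291)), (222, np.int64(285), np.int64(315)), (225, np.int64(285), np.int64(315)), (228, np.int64(286), np.int64(315)), (231, np.int64(287), np.int64(314)), (234, np.int64(288), np.int64(312)), (237, np.int64(291), np.int64(309))]
scene exp flange [321.99994067 226.42888351] exp top [322.22642971 211.70295624]
0.68 237 [(212, np.int64(322), np.int64(324)), (215, np.int64(321), np.int64(326)), (218, np.int64(320), np.int64(326)), (221, np.int64(320), np.int64(327)), (224, np.int64(317), np.int64(330)), (227, np.int64(315), np.int64(331)), (230, np.int64(316), np.int64(331)), (233, np.int64(319), np.int64(327))]
```

```bash
python3 -m handwheel '[[-0.13,0,0,0,0,0],[0,0,0,0,0,0],[0,0,0,0,0,0],[0,0,0.5,0,0,0],[0,0,0.5,0,0,0],[0,0,0.3,0,0,0],[0,0,0,0,0,0],[0,0,0,0,0,0]]' 1
python3 -c "
from h import *
goto(.5503,.0225,.077,180)"
python3 -m handwheel '[[0,0,0,0,0,0],[0,0,0,0,0,0],[0,0,0,0,0,0],[0,0,0,0,0,0],[0,0,0,0,0,0],[0,0,0,0,0,0]]' 0 50
python3 -m handwheel '[[0,0,0,0,0,1],[0,0,0,0,0,1],[0,0,0,0,0,1],[0,0,0,0,0,1],[0,0,0,0,0,1],[0,0,0,0,0,1]]'
python3 -c "
from h import *
goto(.5503,.0225,.077,180); print(observe()['ft_torque'])"
```

```text
clock: 23.07
position: [0.5499, 0.0226, 0.0769]
ee_rot: [-0.001, -3.14, 0.0]
force: [0.7, 0.8, 0.2]
width: 0.997
gripper_force: 0.0
t 23.07 p [0.5499 0.0226 0.0769] yaw 179.98 q7 1.57 F [0.7 0.8 0.2] w 0.997 gf 0.0
  now-frame shift [-0.02 -0.01 -0.01] turned-frame shift [-0.02 -0.01 -0.01] turn [-0.   -0.02 -0.  ]
clock: 23.57
position: [0.5506, 0.0221, 0.0779]
ee_rot: [0.001, 3.141, -0.001]
force: [0.3, -14.7, 2.0]
width: 0.617
gripper_force: 17.9
clock: 24.07
position: [0.5507, 0.022, 0.0779]
ee_rot: [0.659, 3.071, -0.001]
force: [-0.0, -2.4, 0.4]
width: 0.614
gripper_force: 50.0
t 24.07 p [0.5507 0.022  0.0779] yaw 155.79 q7 1.23 F [-0.  -2.4  0.4] w 0.614 gf 50.0
  now-frame shift [0.03 0.01 0.05] turned-frame shift [0.02 0.02 0.05] turn [-0.01  0.01 -6.05]
[-0.37641217 -0.02153397  0.27127834]
```

```bash
python3 -m handwheel '[[0,0,0,0,0,1],[0,0,0,0,0,1],[0,0,0,0,0,1],[0,0,0,0,0,1],[0,0,0,0,0,1],[0,0,0,0,0,1],[0,0,0,0,0,1],[0,0,0,0,0,1]]' >/dev/null
python3 -m handwheel '[[0,0,0,0,0,1],[0,0,0,0,0,1],[0,0,0,0,0,1],[0,0,0,0,0,1],[0,0,0,0,0,1],[0,0,0,0,0,1],[0,0,0,0,0,1],[0,0,0,0,0,1]]'
python3 -c "
from h import *
goto(.5503,.0225,.077,180); print(observe()['ft_torque'])"
python3 -m handwheel '[[0,0,0,0,0,1],[0,0,0,0,0,1],[0,0,0,0,0,1],[0,0,0,0,0,0]]'
python3 -c "
from h import *
goto(.5503,.0225,.077,180); print(observe()['ft_torque'])"
```

```text
clock: 25.4
position: [0.5507, 0.022, 0.0779]
ee_rot: [2.186, 2.255, -0.0]
force: [-0.1, -3.0, -0.7]
width: 0.61
gripper_force: 50.0
t 25.4 p [0.5507 0.022  0.0779] yaw 91.79 q7 0.34 F [-0.1 -3.  -0.7] w 0.61 gf 50.0
  now-frame shift [ 0.02 -0.02  0.05] turned-frame shift [0.02 0.02 0.05] turn [-0.000e+00  1.000e-02 -2.205e+01]
[-0.68537933  0.04391265  0.32711119]
clock: 25.73
position: [0.5507, 0.022, 0.0779]
ee_rot: [2.41, 2.014, -0.001]
force: [0.3, -3.4, 0.6]
width: 0.609
gripper_force: 50.0
t 25.73 p [0.5507 0.022  0.0779] yaw 79.77 q7 0.18 F [ 0.3 -3.4  0.6] w 0.609 gf 50.0
  now-frame shift [ 0.02 -0.02  0.04] turned-frame shift [0.02 0.03 0.04] turn [-1.000e-02  2.000e-02 -2.506e+01]
[-0.7452051   0.16478642 -0.29442885]
```

```bash
cat > q.py <<'E'
from cell import observe
import numpy as np
from scipy.spatial.transform import Rotation as R
s=observe();M=R.from_rotvec(s['ee_rot']).as_matrix();print('yaw',np.degrees(np.arctan2(M[1,0],M[0,0])).round(2),'tau',np.round(s['ft_torque'],2),'F',np.round(s['force'],1),'w',round(s['width'],3),'eff7',round(s['joint_efforts'][6],2))
E
python3 -m handwheel '[[0,0,0,0,0,1],[0,0,0,0,0,1]]' >/dev/null; python3 q.py
python3 -m handwheel '[[0,0,0,0,0,1],[0,0,0,0,0,1]]' >/dev/null; python3 q.py
python3 -m handwheel '[[0,0,0,0,0,1]]' >/dev/null; python3 q.py
python3 -m handwheel '[[0,0,0,0,0,1]]' >/dev/null; python3 q.py
python3 -m handwheel '[[0,0,0,0,0,0],[0,0,0,0,0,0]]' >/dev/null; python3 q.py
```

```text
yaw 71.96 tau [-0.83  0.16  0.29] F [-0.1 -3.3  0.4] w 0.612 eff7 1.27
yaw 63.94 tau [-0.84  0.15  0.42] F [ 0.4 -4.3  0.6] w 0.608 eff7 0.98
yaw 59.95 tau [-0.87  0.17  0.43] F [-1.5 -3.2  0.7] w 0.613 eff7 0.95
yaw 55.95 tau [-0.81  0.11  0.4 ] F [-0.9 -4.   0.7] w 0.612 eff7 0.92
yaw 56.13 tau [-1.02  0.25 -0.12] F [-0.6 -5.4  3. ] w 0.612 eff7 -0.27
```

```bash
python3 -m handwheel '[[0,0,0,0,0,1],[0,0,0,0,0,1]]' - 60 >/dev/null; python3 q.py
python3 -m handwheel '[[0,0,0,0,0,1]]' >/dev/null; python3 q.py
python3 -m handwheel '[[0,0,0,0,0,1]]' >/dev/null; python3 q.py
python3 -m handwheel '[[0,0,0,0,0,1]]' >/dev/null; python3 q.py
python3 -m handwheel '[[0,0,0,0,0,0]]' >/dev/null; python3 q.py
```

```text
yaw 48.03 tau [-1.15  0.15  0.55] F [ 0.5 -4.9  1.3] w 0.611 eff7 1.11
yaw 44.01 tau [-1.17  0.24  0.55] F [-0.1 -4.6  2. ] w 0.613 eff7 0.84
yaw 40.01 tau [-1.13  0.31  0.61] F [ 0.  -4.8  1.9] w 0.608 eff7 0.79
yaw 36.22 tau [-0.65 -0.78  3.07] F [ 5.6 -4.3 -3.5] w 0.61 eff7 -1.92
yaw 36.19 tau [-0.48 -0.3   1.69] F [ 3.9 -4.1  0.8] w 0.613 eff7 -2.94
```

```bash
python3 -m handwheel '[[0,0,0,0,0,0],[0,0,0,0,0,0],[0,0,0,0,0,0],[0,0,0,0,0,0],[0,0,0,0,0,0],[0,0,-0.5,0,0,0],[0,0,-1,0,0,0],[0,0,-1,0,0,0]]' 1 40
python3 -m handwheel '[[0,0,-1,0,0,0],[0,0,-1,0,0,0],[0,0,-1,0,0,0],[0,0,-1,0,0,0],[0,0,-1,0,0,0],[0,0,-1,0,0,0],[0,0,-1,0,0,0],[0,0,0,0,0,0]]'
python3 - <<'E'
from h import *
D,W,S=cam('side'),cam('wrist'),cam('scene'); C={'side':D,'wrist':W,'scene':S}
goto(.436,-.11,.2,90)
for n in C:
  for r in trace('wheel0',n): v,u=np.nonzero(r['region']); print(n,round(r['score'],2),len(u),onz(C[n],(u.mean(),v.mean()),.004).round(4))
save(W,'w9.png',(180,130,320,240),2)
for n in ('side','wrist','scene'):
  c=C[n]; print(n,'spigot top',ring(c,.007,.137,(.5505,.0225),.008),'flange',ring(c,.017,.103,(.5505,.0225),.008))
E
```

```text
clock: 27.57
position: [0.5499, 0.0225, 0.1285]
ee_rot: [-2.988, -0.97, 0.002]
force: [0.3, 0.7, -0.1]
width: 0.997
gripper_force: 0.0
clock: 28.23
position: [0.5521, 0.0218, 0.2718]
ee_rot: [2.987, 0.969, 0.008]
force: [-0.1, -0.9, -0.3]
width: 1.001
gripper_force: 0.0
t 28.38 p [0.5502 0.0228 0.2677] yaw 35.99 q7 -0.62 F [-0.2  0.6 -0.8] w 0.997 gf 0.0
  now-frame shift [-8.52  2.02  3.38] turned-frame shift [-6.64 -5.71  3.38] turn [-1.00e-02 -1.00e-02 -1.35e+01]
side 0.78 629 [ 0.4362 -0.1123  0.004 ]
side 0.7 505 [0.4218 0.1166 0.004 ]
wrist 0.94 1608 [0.4214 0.1203 0.004 ]
wrist 0.49 188 [ 0.4543 -0.0928  0.004 ]
scene 0.58 302 [0.4232 0.1196 0.004 ]
scene 0.54 117 [ 0.4309 -0.0918  0.004 ]
side spigot top [1.374842e+02 5.455000e-01 2.550000e-02] flange [7.22999e+01 5.42500e-01 2.05000e-02]
wrist spigot top [1.318046e+02 5.465000e-01 1.750000e-02] flange [1.294402e+02 5.565000e-01 2.950000e-02]
scene spigot top [8.07906e+01 5.52500e-01 2.85000e-02] flange [7.42648e+01 5.55500e-01 1.95000e-02]
```

```bash
python3 -m handwheel '[[0,0,0,0,0,-1],[0,0,0,0,0,-1],[0,0,0,0,0,-1],[0,0,0,0,0,-1],[0,0,0,0,0,-1],[0,0,0,0,0,-1],[0,0,0,0,0,-1],[0,0,0,0,0,-1]]' >/dev/null
python3 -m handwheel '[[0,0,0,0,0,-1],[0,0,0,0,0,-1],[0,0,0,0,0,-1],[0,0,0,0,0,-1],[0,0,0,0,0,-1],[0,0,0,0,0,-0.5],[0,0,0,0,0,0]]' >/dev/null
python3 -m handwheel '[[0.7,-1,0,0,0,0],[0.7,-1,0,0,0,0],[0.7,-1,0.5,0,0,0],[0.7,-1,1,0,0,0],[0.7,-1,1,0,0,0],[0.7,-1,1,0,0,0],[0.6,-0.4,1,0,0,0],[0,0,1,0,0,0]]' >/dev/null
python3 -m handwheel '[[0,0,0,0,0,0],[0,0,0,0,0,0],[0,0,0,0,0,0]]'
python3 - <<'E'
from h import *
W=cam('wrist'); goto(.422,.119,.1,90)
print(ring(W,.030,.008,(.422,.119)),ring(W,.0095,.008,(.422,.119)))
for r in trace('wheel0','wrist'): v,u=np.nonzero(r['region']); print(round(r['score'],2),len(u),onz(W,(u.mean(),v.mean()),.006).round(4))
E
```

```text
clock: 30.7
position: [0.4234, 0.1182, 0.1585]
ee_rot: [2.223, 2.218, 0.001]
force: [-0.5, -0.2, -0.3]
width: 1.001
gripper_force: 0.0
t 30.75 p [0.4236 0.1183 0.1587] yaw 89.88 q7 -0.09 F [ 0.4 -0.9 -0.8] w 0.999 gf 0.0
  now-frame shift [ 0.03 -0.09  2.93] turned-frame shift [ 0.03 -0.08  2.93] turn [ 0.02 -0.   -0.03]
[78.2717  0.42    0.119 ] [1.379633e+02 4.210000e-01 1.190000e-01]
0.77 2888 [0.4202 0.121  0.006 ]
```

```bash
python3 -m handwheel '[[0.06,-0.14,1,0,0,0],[0,0,1,0,0,0],[0,0,1,0,0,0],[0,0,1,0,0,0],[0,0,1,0,0,0],[0,0,1,0,0,0],[0,0,0.9,0,0,0],[0,0,0,0,0,0]]'
python3 -m handwheel '[[0,0,0,0,0,0],[0,0,0,0,0,0]]'
python3 - <<'E'
from h import *
W=cam('wrist'); goto(.4205,.1195,.004,90)
print(ring(W,.030,.008,(.4205,.1195)),ring(W,.0095,.008,(.422,.119)))
E
```

```text
clock: 31.47
position: [0.4193, 0.1195, 0.0182]
ee_rot: [-2.222, -2.22, 0.003]
force: [0.3, 0.1, -0.0]
width: 1.0
gripper_force: 0.0
clock: 31.63
position: [0.4208, 0.12, 0.0208]
ee_rot: [2.222, 2.22, 0.002]
force: [0.0, -0.1, 0.1]
width: 0.998
gripper_force: 0.0
t 31.68 p [0.4208 0.1202 0.0209] yaw 89.97 q7 0.19 F [ 0.7  0.4 -0.5] w 1.002 gf 0.0
  now-frame shift [-0.04 -0.02  0.85] turned-frame shift [-0.03 -0.01  0.85] turn [ 0.03 -0.01 -0.01]
[59.0597  0.4185  0.1315] [1.136001e+02 4.180000e-01 1.130000e-01]
```

```bash
python3 -m handwheel '[[0,0,0.4,0,0,0],[0,0,0.4,0,0,0],[0,0,0,0,0,0]]' 1 10
python3 -m handwheel '[[0,0,0,0,0,0],[0,0,0,0,0,0],[0,0,0,0,0,0],[0,0,0,0,0,0],[0,0,0,0,0,0],[0,0,0,0,0,0],[0,0,0,0,0,0]]' 0 10
python3 -m handwheel '[[0,0,0,0,0,0],[0,0,0,0,0,0],[0,0,0,0,0,0],[0,0,0,0,0,0],[0,0,0,0,0,-1],[0,0,0,0,0,-1],[0,0,0,0,0,-1],[0,0,0,0,0,-1]]' 1 
python3 -m handwheel '[[0,0,0,0,0,-1],[0,0,0,0,0,-1],[0,0,0,0,0,-1],[0,0,0,0,0,-1],[0,0,0,0,0,-1],[0,0,0,0,0,-1],[0,0,0,0,0,-1],[0,0,0,0,0,-1]]' >/dev/null
python3 -m handwheel '[[0,0,0,0,0,-1],[0,0,0,0,0,-1],[0,0,0,0,0,-1],[0,0,0,0,0,-1],[0,0,0,0,0,-1],[0,0,0,0,0,-1],[0,0,0,0,0,-1],[0,0,0,0,0,-1]]' >/dev/null
python3 -m handwheel '[[0,0,0,0,0,-1],[0,0,0,0,0,-1],[0,0,0,0,0,-0.5],[0,0,0,0,0,0],[0,0,0,0,0,0]]'
python3 -c "
from h import *
goto(.5506,.0222,.2,180)"
python3 -m handwheel '[[0,0,0,0,0,0],[0,0,0,0,0,0],[0,0,0,0,0,0],[0,0,0,0,0,0],[0,0,0,0,0,0],[0,0,0,0,0,0],[0,0,0,0,0,0]]' 0 30
```

```text
clock: 31.93
position: [0.4194, 0.1201, 0.0029]
ee_rot: [-2.221, -2.221, 0.001]
force: [0.6, 0.0, 0.2]
width: 1.0
gripper_force: 0.0
clock: 32.52
position: [0.4199, 0.1201, 0.0038]
ee_rot: [2.222, 2.221, 0.001]
force: [-0.4, -0.3, 0.5]
width: 0.637
gripper_force: 10.0
clock: 33.18
position: [0.4197, 0.12, 0.0037]
ee_rot: [-1.887, -2.512, 0.0]
force: [0.5, -0.4, -0.6]
width: 0.999
gripper_force: 0.0
clock: 34.93
position: [0.4198, 0.1199, 0.0037]
ee_rot: [-0.004, -3.142, -0.0]
force: [-0.5, 0.5, -0.5]
width: 0.999
gripper_force: 0.0
t 34.93 p [0.4198 0.1199 0.0037] yaw 179.87 q7 1.28 F [-0.5  0.5 -0.5] w 0.999 gf 0.0
  now-frame shift [-6.55 -4.87 -9.82] turned-frame shift [-6.54 -4.89 -9.81] turn [ 0.   -0.   -0.03]
clock: 35.52
position: [0.4197, 0.12, 0.0037]
ee_rot: [-0.001, -3.142, 0.0]
force: [-0.3, -0.3, 0.6]
width: 0.635
gripper_force: 30.0
```

```bash
python3 -m handwheel '[[0,0,-0.5,0,0,0],[0,0,-1,0,0,0],[0,0,-1,0,0,0],[0,0,-1,0,0,0],[0,0,-1,0,0,0],[0,0,-1,0,0,0],[0,0,-1,0,0,0],[0,0,-1,0,0,0]]' >/dev/null
python3 -m handwheel '[[0,0,-1,0,0,0],[-1,-0.75,-1,0,0,0],[-1,-0.75,0,0,0,0],[-1,-0.75,0,0,0,0],[-1,-0.75,0,0,0,0],[-1,-0.75,0,0,0,0],[-1,-0.75,0,0,0,0],[-0.55,-0.37,0,0,0,0]]' >/dev/null
python3 -m handwheel '[[0,0,0,0,0,0],[0,0,0,0,0,0],[0,0,0,0,0,0],[0,0,0,0,0,0],[0,0,0,0,0,0]]'
python3 -c "
from h import *
goto(.5506,.0222,.145,180)"
```

```text
clock: 37.27
position: [0.5499, 0.0236, 0.1938]
ee_rot: [0.002, -3.141, -0.001]
force: [0.3, 0.2, -1.0]
width: 0.635
gripper_force: 30.0
t 37.27 p [0.5499 0.0236 0.1938] yaw -179.93 q7 1.53 F [ 0.3  0.2 -1. ] w 0.635 gf 30.0
  now-frame shift [-0.03 -0.07  2.44] turned-frame shift [-0.03 -0.07  2.44] turn [ 0.01 -0.    0.02]
```

Descend to just above the spigot, then gently over it.

```bash
python3 -m handwheel '[[-0.03,-0.07,1,0,0,0],[0,0,1,0,0,0],[0,0,0.35,0,0,0],[0,0,0,0,0,0],[0,0,0,0,0,0],[0,0,0,0,0,0]]'
python3 - <<'E'
from h import *
goto(.5506,.0222,.1065,180); c=cam('wrist')
p=np.array(observe()['position'])
print('hole',ring(c,.0095,p[2]+.0043,p,.006),p,'spig',ring(c,.007,.137,(.5506,.0222),.006))
save(c,'w10.png',(220,200,200,160),4)
E
```

```text
clock: 37.77
position: [0.5519, 0.0214, 0.1478]
ee_rot: [0.0, 3.14, 0.0]
force: [0.2, -0.3, -0.4]
width: 0.633
gripper_force: 30.0
t 37.77 p [0.5519 0.0214 0.1478] yaw 180.0 q7 1.55 F [ 0.2 -0.3 -0.4] w 0.633 gf 30.0
  now-frame shift [0.07 0.04 2.06] turned-frame shift [0.06 0.04 2.06] turn [ 0.    0.02 -0.  ]
hole [8.03984e+01 5.48000e-01 2.23000e-02] [0.55201183 0.02132383 0.14785257] spig [7.97839e+01 5.56600e-01 2.52000e-02]
```

View pics/w10.png

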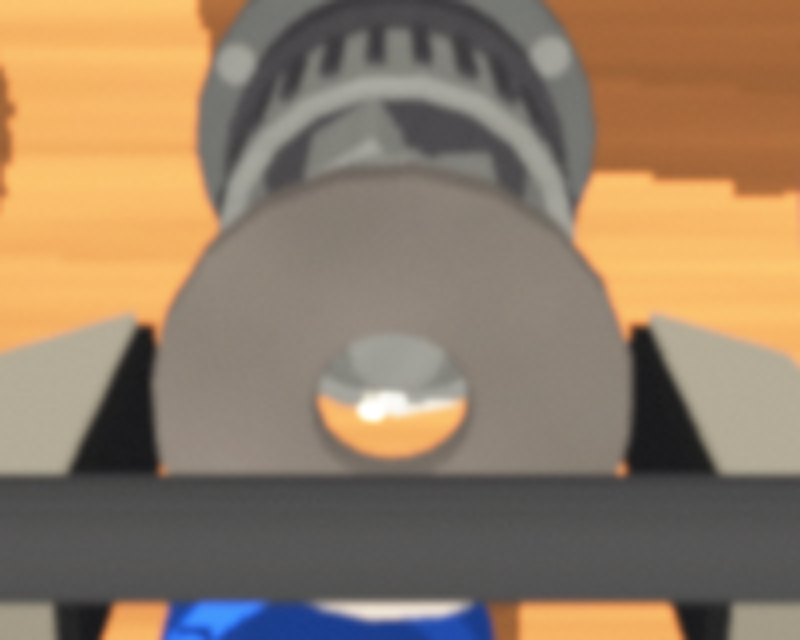

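```bash
python3 -m handwheel '[[0.06,0.04,0,0,0,0],[0,0,0.3,0,0,0],[0,0,0.3,0,0,0],[0,0,0,0,0,0],[0,0,0,0,0,0]]'
python3 -m handwheel '[[0,0,0.3,0,0,0],[0,0,0.3,0,0,0],[0,0,0.3,0,0,0],[0,0,0,0,0,0],[0,0,0,0,0,0]]'
```

```text
clock: 38.23
position: [0.5497, 0.0219, 0.1342]
ee_rot: [-0.001, -3.14, 0.0]
force: [0.6, -0.3, -0.7]
width: 0.632
gripper_force: 30.0
clock: 38.65
position: [0.5497, 0.0219, 0.1161]
ee_rot: [-0.0, -3.14, 0.0]
force: [0.4, -0.1, -0.1]
width: 0.635
gripper_force: 30.0
```

```bash
python3 -m handwheel '[[0,0,0.2,0,0,0],[0,0,0.2,0,0,0],[0,0,0,0,0,0],[0,0,0,0,0,0]]'
python3 -m handwheel '[[0,0,0,0,0,0],[0,0,0,0,0,0],[0,0,0,0,0,0],[0,0,0,0,0,0],[0,0,0,0,0,0],[0,0,-0.5,0,0,0],[0,0,-1,0,0,0],[0,0,-1,0,0,0]]' 0.85
python3 -m handwheel '[[0,0,-1,0,0,0],[0,0,-1,0,0,0],[0,0,-1,0,0,0],[0,0,0,0,0,0],[0,0,0,0,0,0]]' 1
python3 - <<'E'
from h import *
C={n:cam(n) for n in ('side','wrist','scene')}
for n in C:
  for r in trace('wheel0',n): v,u=np.nonzero(r['region']); print(n,round(r['score'],2),len(u),onz(C[n],(u.mean(),v.mean()),.004).round(4),'at.107',onz(C[n],(u.mean(),v.mean()),.107).round(4))
goto(.436,-.11,.16,180)
E
```

```text
clock: 38.98
position: [0.55, 0.0219, 0.1085]
ee_rot: [-0.0, -3.141, 0.0]
force: [0.6, 0.6, -0.2]
width: 0.636
gripper_force: 30.0
clock: 39.65
position: [0.5496, 0.0218, 0.1595]
ee_rot: [-0.001, -3.14, 0.0]
force: [0.4, -0.9, -0.5]
width: 0.853
gripper_force: 0.0
clock: 40.07
position: [0.5509, 0.022, 0.2205]
ee_rot: [0.0, 3.139, 0.001]
force: [0.1, -0.0, 0.4]
width: 1.004
gripper_force: 0.0
side 0.83 471 [0.6087 0.1102 0.004 ] at.107 [0.5506 0.0189 0.107 ]
side 0.82 652 [ 0.4364 -0.1121  0.004 ] at.107 [ 0.3988 -0.1769  0.107 ]
wrist 0.91 2762 [ 0.4335 -0.1091  0.004 ] at.107 [ 0.4452 -0.0726  0.107 ]
wrist 0.91 3616 [0.5754 0.0234 0.004 ] at.107 [0.5479 0.0233 0.107 ]
scene 0.61 360 [0.4066 0.0232 0.004 ] at.107 [0.5551 0.023  0.107 ]
scene 0.46 245 [ 0.458 -0.438  0.004] at.107 [ 0.5985 -0.3655  0.107 ]
scene 0.42 493 [0.4534 0.3538 0.004 ] at.107 [0.5946 0.3015 0.107 ]
t 40.37 p [0.5496 0.0219 0.218 ] yaw 179.98 q7 1.52 F [ 0.3  0.3 -0.8] w 1.0 gf 0.0
  now-frame shift [ 5.67 -6.6   2.91] turned-frame shift [ 5.68 -6.6   2.9 ] turn [-0.   -0.02 -0.  ]
```

```bash
python3 -m handwheel '[[0.85,-1,0,0,0,0],[0.85,-1,0,0,0,0],[0.85,-1,0,0,0,0],[0.85,-1,0,0,0,0],[0.85,-1,0.5,0,0,0],[0.85,-1,1,0,0,0],[0.6,-0.6,1,0,0,0],[0,0,0.4,0,0,0]]' >/dev/null
python3 -m handwheel '[[0,0,0,0,0,0],[0,0,0,0,0,0],[0,0,0,0,0,0],[0,0,0,0,0,0]]'
python3 - <<'E'
from h import *
W=cam('wrist'); 
print(ring(W,.030,.008,(.435,-.11)),ring(W,.0095,.008,(.435,-.11)))
for r in trace('wheel0','wrist'): v,u=np.nonzero(r['region']); print(round(r['score'],2),len(u),onz(W,(u.mean(),v.mean()),.006).round(4))
goto(.435,-.11,.02,180)
E
```

```text
clock: 41.37
position: [0.4374, -0.1094, 0.1614]
ee_rot: [-0.002, 3.14, -0.0]
force: [-0.0, -0.2, -0.4]
width: 1.001
gripper_force: 0.0
[60.8184  0.425  -0.116 ] [74.6007  0.446  -0.112 ]
0.97 2933 [ 0.4331 -0.1087  0.006 ]
t 41.47 p [ 0.437  -0.1096  0.1613] yaw -179.95 q7 1.8 F [ 0.2  1.3 -0.2] w 1.002 gf 0.0
  now-frame shift [ 0.11 -0.02  7.06] turned-frame shift [ 0.1  -0.02  7.06] turn [-0.    0.02  0.01]
```

```bash
python3 -m handwheel '[[0.2,0,0,0,0,-1],[0,0,0,0,0,-1],[0,0,0,0,0,-1],[0,0,0,0,0,-1],[0,0,0,0,0,-1],[0,0,0,0,0,-1],[0,0,0,0,0,-1],[0,0,0,0,0,-1]]' >/dev/null
python3 -m handwheel '[[0,0,1,0,0,-1],[0,0,1,0,0,-1],[0,0,1,0,0,-1],[0,0,1,0,0,0],[0,0,1,0,0,0],[0,0,1,0,0,0],[0,0,0.8,0,0,0],[0,0,0,0,0,0]]' >/dev/null
python3 -m handwheel '[[0,0,0,0,0,0],[0,0,0,0,0,0],[0,0,0,0,0,0]]'
python3 -c "
from h import *
goto(.433,-.1095,.004)"
```

```text
clock: 43.05
position: [0.4331, -0.1101, 0.0258]
ee_rot: [-1.176, 2.911, -0.001]
force: [-0.1, 0.4, 0.4]
width: 1.001
gripper_force: 0.0
t 43.05 p [ 0.4331 -0.1101  0.0258] yaw -136.01 q7 2.58 F [-0.1  0.4  0.4] w 1.001 gf 0.0
  now-frame shift [-0.02  0.03  1.09] turned-frame shift [-0.02  0.02  1.09] turn [-0.02  0.02 -0.  ]
```

```bash
python3 -m handwheel '[[0,0,0.5,0,0,0],[0,0,0.55,0,0,0],[0,0,0,0,0,0],[0,0,0,0,0,0]]' 1 10
python3 -m handwheel '[[0,0,0,0,0,0],[0,0,0,0,0,0],[0,0,0,0,0,0],[0,0,0,0,0,0],[0,0,0,0,0,0],[0,0,0,0,0,0],[0,0,0,0,0,0]]' 0 10
python3 -m handwheel '[[0,0,0,0,0,0],[0,0,0,0,0,0],[0,0,0,0,0,0],[0,0,0,0,0,0],[0,0,0,0,0,1],[0,0,0,0,0,1],[0,0,0,0,0,1],[0,0,0,0,0,1]]' 1 
python3 -m handwheel '[[0,0,0,0,0,1],[0,0,0,0,0,1],[0,0,0,0,0,1],[0,0,0,0,0,1],[0,0,0,0,0,1],[0,0,0,0,0,1],[0,0,0,0,0,1],[0,0,0,0,0,1]]' >/dev/null
python3 -m handwheel '[[0,0,0,0,0,1],[0,0,0,0,0,1],[0,0,0,0,0,1],[0,0,0,0,0,1],[0,0,0,0,0,1],[0,0,0,0,0,1],[0,0,0,0,0,1],[0,0,0,0,0,1]]' >/dev/null
python3 -m handwheel '[[0,0,0,0,0,1],[0,0,0,0,0,1],[0,0,0,0,0,0.25],[0,0,0,0,0,0],[0,0,0,0,0,0]]'
python3 -m handwheel '[[0,0,0,0,0,0],[0,0,0,0,0,0],[0,0,0,0,0,0],[0,0,0,0,0,0],[0,0,0,0,0,0],[0,0,0,0,0,0],[0,0,0,0,0,0],[0,0,0,0,0,0]]' 0 30
python3 -c "
from h import *
goto(.5505,.0222,.2,135)"
```

```text
clock: 43.38
position: [0.4323, -0.11, 0.0043]
ee_rot: [-1.176, 2.913, -0.0]
force: [0.7, -0.7, -0.6]
width: 1.0
gripper_force: 0.0
clock: 43.97
position: [0.4323, -0.1101, 0.0039]
ee_rot: [-1.176, 2.913, -0.0]
force: [-0.2, -1.0, 3.1]
width: 0.638
gripper_force: 9.9
clock: 44.63
position: [0.432, -0.11, 0.0036]
ee_rot: [0.754, -3.05, -0.0]
force: [0.2, 0.3, 0.1]
width: 0.994
gripper_force: 0.0
clock: 46.38
position: [0.4321, -0.11, 0.0037]
ee_rot: [-1.199, -2.904, 0.0]
force: [-0.0, -0.7, -0.4]
width: 0.996
gripper_force: 0.0
clock: 47.05
position: [0.4321, -0.11, 0.0037]
ee_rot: [1.203, 2.902, 0.0]
force: [0.3, 0.6, -0.3]
width: 0.642
gripper_force: 30.0
t 47.05 p [ 0.4321 -0.11    0.0037] yaw 134.99 q7 1.53 F [ 0.3  0.6 -0.3] w 0.642 gf 30.0
  now-frame shift [ 0.49  8.86 -9.81] turned-frame shift [ 0.49  8.86 -9.81] turn [ 0.  0. -0.]
```

```bash
python3 -m handwheel '[[0,0,-0.5,0,0,0],[0,0,-1,0,0,0],[0,0,-1,0,0,0],[0,0,-1,0,0,0],[0,0,-1,0,0,0],[0,0,-1,0,0,0],[0,0,-1,0,0,0],[0,0,-1,0,0,0]]' >/dev/null
python3 -m handwheel '[[0,0,-1,0,0,0],[0.05,1,-1,0,0,0],[0.05,1,0,0,0,0],[0.05,1,0,0,0,0],[0.05,1,0,0,0,0],[0.05,1,0,0,0,0],[0.05,1,0,0,0,0],[0.05,1,0,0,0,0]]' >/dev/null
python3 -m handwheel '[[0.05,1,0,0,0,0],[0.1,0.8,0,0,0,0],[0,0,0,0,0,0],[0,0,0,0,0,0],[0,0,0,0,0,0],[0,0,0,0,0,0]]'
python3 -c "
from h import *
goto(.5505,.0222,.148,135)"
```

```text
clock: 48.88
position: [0.5489, 0.0207, 0.1934]
ee_rot: [-1.204, -2.901, 0.001]
force: [-0.0, -0.8, -0.4]
width: 0.635
gripper_force: 30.0
t 48.88 p [0.5489 0.0207 0.1934] yaw 134.92 q7 1.0 F [-0.  -0.8 -0.4] w 0.635 gf 30.0
  now-frame shift [-0.    0.11  2.27] turned-frame shift [-0.    0.11  2.27] turn [-0.01 -0.01 -0.02]
```

```bash
python3 -m handwheel '[[0,0.1,0.8,0,0,0],[0,0,0.8,0,0,0],[0,0,0.6,0,0,0],[0,0,0,0,0,0],[0,0,0,0,0,0],[0,0,0,0,0,0],[0,0,0,0,0,0]]'
python3 -c "
from h import *
goto(.5503,.0222,.148,135)"
```

```text
clock: 49.47
position: [0.5515, 0.0226, 0.1506]
ee_rot: [1.203, 2.901, 0.001]
force: [0.8, 0.5, -0.7]
width: 0.634
gripper_force: 30.0
t 49.47 p [0.5515 0.0226 0.1506] yaw 134.96 q7 1.04 F [ 0.8  0.5 -0.7] w 0.634 gf 30.0
  now-frame shift [ 0.03 -0.06  0.13] turned-frame shift [ 0.03 -0.06  0.13] turn [ 0.02  0.01 -0.01]
```

```bash
python3 -m handwheel '[[0.02,-0.05,0.2,0,0,0],[0,0,0.25,0,0,0],[0,0,0.25,0,0,0],[0,0,0,0,0,0],[0,0,0,0,0,0]]'
python3 -m handwheel '[[0,0,0.25,0,0,0],[0,0,0.25,0,0,0],[0,0,0.2,0,0,0],[0,0,0,0,0,0],[0,0,0,0,0,0]]'
python3 -c "
from h import *
goto(.5503,.0222,.1167,135)"
```

```text
clock: 49.88
position: [0.5496, 0.0225, 0.1353]
ee_rot: [-1.202, -2.902, 0.001]
force: [0.3, 0.5, -0.7]
width: 0.636
gripper_force: 30.0
clock: 50.3
position: [0.5497, 0.0224, 0.1214]
ee_rot: [-1.203, -2.902, 0.001]
force: [0.1, 0.4, 0.0]
width: 0.635
gripper_force: 30.0
t 50.3 p [0.5497 0.0224 0.1214] yaw 134.98 q7 1.07 F [0.1 0.4 0. ] w 0.635 gf 30.0
  now-frame shift [-0.03  0.01  0.23] turned-frame shift [-0.03  0.01  0.23] turn [-0.01 -0.01 -0.01]
```

```bash
python3 -m handwheel '[[0,0,0.22,0,0,0],[0,0,0,0,0,0],[0,0,0,0,0,0]]'
python3 -m handwheel '[[0,0,0,0,0,0],[0,0,0,0,0,0],[0,0,0,0,0,0],[0,0,0,0,0,0],[0,0,0,0,0,0],[0,0,-0.5,0,0,0],[0,0,-1,0,0,0],[0,0,-1,0,0,0]]' 0.85
python3 -m handwheel '[[0,0,-1,0,0,0],[0,0,-1,0,0,0],[0,0,-1,0,0,0],[0,0,0,0,0,0],[0,0,0,0,0,0]]' 1
python3 - <<'E'
from h import *
C={n:cam(n) for n in ('side','wrist','scene')}
for n in C:
  for r in trace('wheel0',n): v,u=np.nonzero(r['region']); print(n,round(r['score'],2),len(u),(u.min(),u.max(),v.min(),v.max()),onz(C[n],(u.mean(),v.mean()),.004).round(4),'at.11',onz(C[n],(u.mean(),v.mean()),.111).round(4))
  for z in (.119,.127): print(n,'stack top ring',z,ring(C[n],.030,z,(.5503,.0222),.01))
for n in ('side','scene'):
  for l in ('dial_tip','index_tip','dial_grip','control'): print(n,l,[(x.tolist(),s,onz(C[n],x,{'dial_grip':.074,'control':0}.get(l,.056)).round(4)) for x,s in pp(l,n)])
goto(.53,.33,.2,135)
E
```

```text
clock: 50.55
position: [0.5498, 0.0224, 0.1172]
ee_rot: [-1.203, -2.902, 0.0]
force: [-0.0, -0.7, -0.5]
width: 0.634
gripper_force: 30.0
clock: 51.22
position: [0.5495, 0.0222, 0.1681]
ee_rot: [-1.203, -2.901, 0.002]
force: [0.4, 0.0, 0.1]
width: 0.852
gripper_force: 0.0
clock: 51.63
position: [0.5506, 0.0224, 0.2288]
ee_rot: [1.202, 2.9, 0.003]
force: [-0.4, 0.4, -0.6]
width: 1.001
gripper_force: 0.0
side 0.98 456 (np.int64(284), np.int64(314), np.int64(197), np.int64(219)) [0.6137 0.1194 0.004 ] at.11 [0.5527 0.0235 0.111 ]
side 0.67 87 (np.int64(288), np.int64(315), np.int64(213), np.int64(222)) [0.6008 0.087  0.004 ] at.11 [ 0.5414 -0.0049  0.111 ]
side 0.6 395 (np.int64(426), np.int64(447), np.int64(382), np.int64(407)) [ 0.5585 -0.3869  0.004 ] at.11 [ 0.5044 -0.4203  0.111 ]
side stack top ring 0.119 [9.52271e+01 5.50300e-01 2.22000e-02]
side stack top ring 0.127 [9.31726e+01 5.45300e-01 1.52000e-02]
wrist stack top ring 0.119 [6.66853e+01 5.47300e-01 2.52000e-02]
wrist stack top ring 0.127 [6.68661e+01 5.46300e-01 2.72000e-02]
scene 0.81 399 (np.int64(308), np.int64(338), np.
[... 459 characters left out ...]
5623, 0.3302, 0.056 ]))]
side dial_grip [([222.1, 146.2], 0.64, array([0.5398, 0.33  , 0.074 ]))]
side control [([223.7, 176.2], 0.76, array([ 0.5276,  0.3157, -0.    ]))]
scene dial_tip [([473.0, 233.3], 0.65, array([0.4994, 0.335 , 0.056 ])), ([319.8, 242.1], 0.21, array([0.538 , 0.0186, 0.056 ]))]
scene index_tip [([483.6, 252.9], 0.38, array([0.5654, 0.3402, 0.056 ]))]
scene dial_grip [([473.7, 235.5], 0.93, array([0.5323, 0.3253, 0.074 ]))]
scene control [([466.4, 264.6], 0.91, array([0.5332, 0.3239, 0.    ]))]
t 52.33 p [0.5499 0.0224 0.2273] yaw 134.98 q7 0.97 F [0.  0.3 0.4] w 1.002 gf 0.0
  now-frame shift [11.58 10.17  1.36] turned-frame shift [11.58 10.17  1.36] turn [-0. -0. -0.]
```

```bash
python3 -m handwheel '[[0,0,0,0,0,-1],[0,0,0,0,0,-1],[0,0,0,0,0,-1],[0,0,0,0,0,-1],[0,0,0,0,0,-1],[0,0,0,0,0,-1],[0,0,0,0,0,-1],[0,0,0,0,0,-1]]' >/dev/null
python3 -m handwheel '[[0,0,0,0,0,-1],[0,0,0,0,0,-1],[0,0,0,0,0,-1],[0,0,0,0,0,-0.25],[0,1,0,0,0,0],[0,1,0,0,0,0],[0,1,0,0,0,0],[0.05,1,0,0,0,0]]' >/dev/null
python3 -m handwheel '[[0.1,1,0,0,0,0],[0.1,1,0,0,0,0],[0.1,1,0,0,0,0],[0.1,1,0,0,0,0],[0.1,1,0,0,0,0],[0.1,1,0,0,0,0],[0.1,1,0,0,0,0],[0.1,1,0,0,0,0]]' >/dev/null
python3 -m handwheel '[[0,1,0,0,0,0],[0,1,0,0,0,0],[0,1,0,0,0,0],[0,0.2,0,0,0,0],[0,0,0,0,0,0],[0,0,0,0,0,0],[0,0,0,0,0,0],[0,0,0,0,0,0]]'
python3 - <<'E'
from h import *
W=cam('wrist'); goto(.534,.327,.2,180)
for l in ('dial_tip','index_tip','dial_grip','control'): print(l,[(x.tolist(),s,onz(W,x,{'dial_grip':.074,'control':0}.get(l,.056)).round(4)) for x,s in pp(l,'wrist')])
save(W,'w11.png',(220,130,200,150),4)
E
```

```text
clock: 55.0
position: [0.5334, 0.3249, 0.2276]
ee_rot: [0.004, 3.141, -0.0]
force: [0.0, -0.1, -0.0]
width: 0.999
gripper_force: 0.0
t 55.05 p [0.5334 0.3252 0.2276] yaw 179.87 q7 1.17 F [-0.9  0.1  0.2] w 0.999 gf 0.0
  now-frame shift [-0.03  0.09  1.38] turned-frame shift [-0.03  0.09  1.38] turn [-0.    0.   -0.03]
dial_tip []
index_tip [([338.5, 253.0], 0.54, array([0.5631, 0.3471, 0.056 ]))]
dial_grip [([314.1, 221.2], 0.79, array([0.5266, 0.3229, 0.074 ]))]
control [([314.2, 208.6], 0.62, array([0.5282, 0.3223, 0.    ]))]
```

View pics/w11.png

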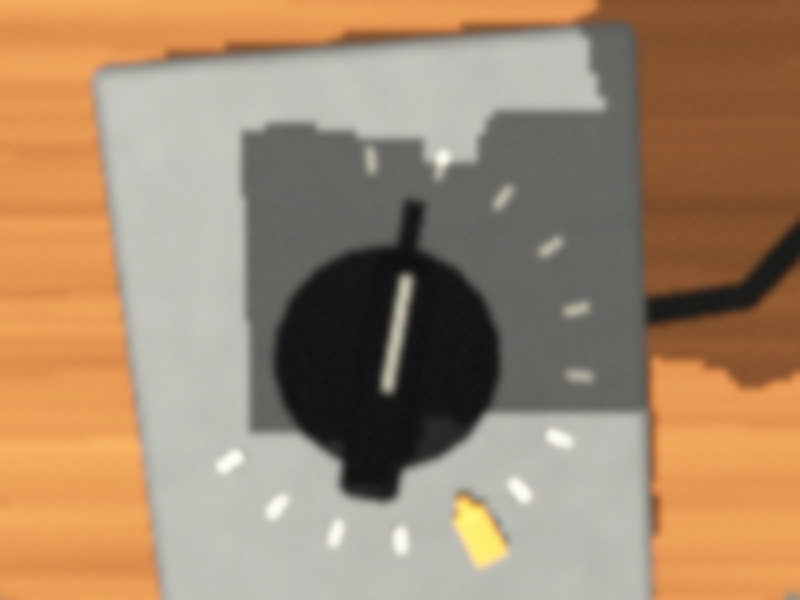

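Run:
```python
from h import *
W=cam('wrist')
f=lambda u,v:(220+u/4,130+v/4)
for z in (.052,.056,.060):
  t=onz(W,f(414,203),z);i=onz(W,f(463,493),z);s=onz(W,f(388,357),z)
  print(z,t.round(4),i.round(4),s.round(4))
  # axis: both 40mm away, left/right solution nearest s
  m=(t+i)[:2]/2;d=(i-t)[:2];L=np.hypot(*d);h=np.sqrt(max(.04**2-L*L/4,0));n=np.array([-d[1],d[0]])/L
  for a in (m+n*h,m-n*h): print('  axis',a.round(4),'tip ang',np.degrees(np.arctan2(*(t[:2]-a)[::-1])).round(1),'idx ang',np.degrees(np.arctan2(*(i[:2]-a)[::-1])).round(1))
  print('  about s: tip',np.degrees(np.arctan2(*(t-s)[1::-1])).round(1),np.hypot(*(t-s)[:2]).round(4),'idx',np.degrees(np.arctan2(*(i-s)[1::-1])).round(1),np.hypot(*(i-s)[:2]).round(4))
a=onz(W,f(406,275),.087);b=onz(W,f(387,390),.087);e=onz(W,f(370,497),.087);print('line',a,b,e,np.degrees(np.arctan2(*(a-b)[1::-1])),np.degrees(np.arctan2(*(a-e)[1::-1])))
```

```text
0.052 [0.4916 0.333  0.052 ] [0.5643 0.3458 0.052 ] [0.5291 0.3268 0.052 ]
  axis [0.5253 0.3546] tip ang -147.4 idx ang -12.7
  axis [0.5306 0.3242] tip ang 167.3 idx ang 32.6
  about s: tip 170.6 0.0381 idx 28.4 0.04
0.056 [0.4912 0.3329 0.056 ] [0.563  0.3456 0.056 ] [0.5283 0.3268 0.056 ]
  axis [0.5243 0.3554] tip ang -145.8 idx ang -14.3
  axis [0.5299 0.3231] tip ang 165.7 idx ang 34.2
  about s: tip 170.6 0.0376 idx 28.4 0.0395
0.06 [0.4908 0.3329 0.06  ] [0.5618 0.3453 0.06  ] [0.5274 0.3268 0.06  ]
  axis [0.5233 0.3562] tip ang -144.3 idx ang -15.8
  axis [0.5293 0.322 ] tip ang 164.2 idx ang 35.7
  about s: tip 170.6 0.0372 idx 28.4 0.039
line [0.50358212 0.33073754 0.087     ] [0.52921286 0.32660361 0.087     ] [0.55416273 0.32273356 0.087     ] 170.83778964755223 171.0079566587068
```

```bash
python3 -m handwheel '[[0,0,0,0,0,1],[0,0,0,0,0,1],[0.25,0.03,0,0,0,0.28],[0,0,1,0,0,0],[0,0,1,0,0,0],[0,0,1,0,0,0],[0,0,1,0,0,0],[0,0,1,0,0,0]]' 0.5 15 >/dev/null
python3 -m handwheel '[[0,0,1,0,0,0],[0,0,0.8,0,0,0],[0,0,0,0,0,0],[0,0,0,0,0,0],[0,0,0,0,0,0]]'
python3 - <<'E'
from h import *
goto(.5285,.3266,.063,170.8)
W=cam('wrist')
for l in ('index_tip','dial_grip','dial_tip'): print(l,[(x.tolist(),s,onz(W,x,{'dial_grip':.074,'control':0}.get(l,.056)).round(4)) for x,s in pp(l,'wrist')])
E
```

```text
clock: 56.38
position: [0.5286, 0.3281, 0.0924]
ee_rot: [0.249, 3.131, 0.001]
force: [0.4, 0.5, -0.5]
width: 0.501
gripper_force: 0.0
t 56.38 p [0.5286 0.3281 0.0924] yaw 170.9 q7 1.09 F [ 0.4  0.5 -0.5] w 0.501 gf 0.0
  now-frame shift [-0.01 -0.07  1.47] turned-frame shift [-0.01 -0.07  1.47] turn [0.01 0.01 0.03]
index_tip []
dial_grip [([306.7, 286.2], 0.82, array([0.5281, 0.3232, 0.074 ]))]
dial_tip [([310.9, 210.3], 0.68, array([0.4899, 0.3315, 0.056 ]))]
```

```bash
python3 -m handwheel '[[0,-0.05,0.7,0,0,0],[0,0,0.6,0,0,0],[0,0,0,0,0,0],[0,0,0,0,0,0]]'
python3 -m handwheel '[[0,0,0,0,0,0],[0,0,0,0,0,0],[0,0,0,0,0,0],[0,0,0,0,0,0],[0,0,0,0,0,0]]' 0 20
python3 -m handwheel '[[0,0,0,0,0,0],[0,0,0,0,0,0],[0,0,0,0,0,0]]'
python3 q.py
```

```text
clock: 56.92
position: [0.5275, 0.3265, 0.0648]
ee_rot: [-0.25, -3.13, 0.001]
force: [0.1, 0.1, 0.5]
width: 0.501
gripper_force: 0.0
clock: 57.33
position: [0.528, 0.3259, 0.0656]
ee_rot: [-0.25, -3.132, 0.002]
force: [-2.7, -14.5, 10.0]
width: 0.189
gripper_force: 7.3
clock: 57.58
position: [0.5278, 0.3241, 0.0656]
ee_rot: [-0.253, -3.13, 0.004]
force: [-2.7, -7.5, 6.8]
width: 0.15
gripper_force: 20.0
yaw 170.76 tau [-1.62  0.62 -0.02] F [-2.7 -7.5  6.8] w 0.15 eff7 0.01
```

```bash
python3 -m handwheel '[[0,-0.09,0,0,0,0],[0,0,0,0,0,0],[0,0,0,0,0,1],[0,0,0,0,0,1],[0,0,0,0,0,1],[0,0,0,0,0,1]]' - 25
python3 q.py
python3 -m handwheel '[[0,0,0,0,0,1],[0,0,0,0,0,1],[0,0,0,0,0,1],[0,0,0,0,0,1],[0,0,0,0,0,1],[0,0,0,0,0,1],[0,0,0,0,0,1],[0,0,0,0,0,1]]'
python3 q.py
python3 -m handwheel '[[0,0,0,0,0,1],[0,0,0,0,0,1],[0,0,0,0,0,1],[0,0,0,0,0,1],[0,0,0,0,0,1],[0,0,0,0,0,1],[0,0,0,0,0,1],[0,0,0,0,0,1]]'
python3 q.py
python3 -m handwheel '[[0,0,0,0,0,1],[0,0,0,0,0,1],[0,0,0,0,0,1],[0,0,0,0,0,1],[0,0,0,0,0,1],[0,0,0,0,0,1],[0,0,0,0,0,1],[0,0,0,0,0,1]]'
python3 q.py
```

```text
clock: 58.08
position: [0.528, 0.3246, 0.0656]
ee_rot: [0.689, 3.065, -0.0]
force: [-0.5, -1.9, 2.7]
width: 0.153
gripper_force: 25.0
yaw 154.66 tau [-0.62  0.07  0.05] F [-0.5 -1.9  2.7] w 0.153 eff7 1.35
clock: 58.75
position: [0.5288, 0.3256, 0.0657]
ee_rot: [1.506, 2.755, 0.003]
force: [3.9, -0.1, -1.6]
width: 0.151
gripper_force: 25.0
yaw 122.69 tau [-0.04 -0.74 -0.01] F [ 3.9 -0.1 -1.6] w 0.151 eff7 1.34
clock: 59.42
position: [0.53, 0.3259, 0.0657]
ee_rot: [2.206, 2.233, 0.006]
force: [7.8, 1.9, -6.5]
width: 0.147
gripper_force: 25.0
yaw 90.7 tau [ 0.14 -1.72  0.09] F [ 7.8  1.9 -6.5] w 0.147 eff7 1.35
clock: 60.08
position: [0.5311, 0.3256, 0.0657]
ee_rot: [2.736, 1.538, 0.01]
force: [13.2, 0.7, -8.9]
width: 0.152
gripper_force: 25.0
yaw 58.69 tau [-0.01 -2.64  0.12] F [13.2  0.7 -8.9] w 0.152 eff7 1.38
```

```bash
python3 -m handwheel '[[0.06,0.1,0,0,0,1],[0,0,0,0,0,1],[0,0,0,0,0,1],[0,0,0,0,0,1],[0,0,0,0,0,1],[0,0,0,0,0,1],[0,0,0,0,0,0.9],[0,0,0,0,0,0]]'
python3 q.py
python3 -m handwheel '[[0,0,0,0,0,0],[0,0,0,0,0,0],[0,0,0,0,0,0],[0,0,0,0,0,0],[0,0,-0.5,0,0,0],[0,0,-1,0,0,0],[0,0,-1,0,0,0],[0,0,-1,0,0,0]]' 0.5
python3 -m handwheel '[[0,0,-1,0,0,0],[0,0,-1,0,0,0],[0,0,-1,0,0,0],[0,0,-1,0,0,0],[0,0,-1,0,0,0],[0,0,0,0,0,0],[0,0,0,0,0,0],[0,0,0,0,0,0]]' 1
python3 - <<'E'
from h import *
C={n:cam(n) for n in ('wrist','side','scene')}
goto(.531,.3245,.25,31)
for n,c in C.items():
  for l in ('index_tip','dial_grip','dial_tip'): print(n,l,[(x.tolist(),s,onz(c,x,{'dial_grip':.074}.get(l,.055)).round(4)) for x,s in pp(l,n)][:2])
  h=cv2.cvtColor(c['image'],cv2.COLOR_RGB2HSV); x,y=proj(c,(.531,.3245,.055)).astype(int); r=60 if n=='wrist' else 30
  m=np.zeros(h.shape[:2],np.uint8); m[max(0,y-r):y+r,x-r:x+r]=cv2.inRange(h,(18,110,110),(35,255,255))[max(0,y-r):y+r,x-r:x+r]
  v,u=np.nonzero(m); print(n,'brass',len(u),[onz(c,(a,b),.053).round(4).tolist() for a,b in [(u.mean(),v.mean())]] if len(u) else '')
cv2.imwrite('pics/w12.png',C['wrist']['image'][:,:,::-1])
E
```

```text
clock: 60.75
position: [0.5321, 0.3248, 0.0657]
ee_rot: [3.025, 0.84, 0.006]
force: [5.0, -2.3, -1.0]
width: 0.151
gripper_force: 25.0
yaw 31.04 tau [-0.43 -1.12 -0.05] F [ 5.  -2.3 -1. ] w 0.151 eff7 -1.18
clock: 61.42
position: [0.5299, 0.3248, 0.1368]
ee_rot: [3.025, 0.846, -0.0]
force: [0.0, 1.4, -0.2]
width: 0.498
gripper_force: 0.0
clock: 62.08
position: [0.5297, 0.325, 0.2353]
ee_rot: [-3.025, -0.847, 0.001]
force: [-0.3, 0.6, -1.3]
width: 0.987
gripper_force: 0.0
t 62.23 p [0.5295 0.3249 0.2345] yaw 31.27 q7 -1.02 F [-0.1 -0.3 -1. ] w 0.998 gf 0.0
  now-frame shift [ 0.05  0.06 -0.77] turned-frame shift [ 0.05  0.06 -0.77] turn [-0.    0.02  0.07]
wrist index_tip [([321.7, 181.9], 0.62, array([0.5645, 0.3434, 0.055 ]))]
wrist dial_grip [([317.8, 223.1], 0.66, array([0.5312, 0.3275, 0.074 ]))]
wrist dial_tip [([320.7, 180.8], 0.93, array([0.5649, 0.3448, 0.055 ]))]
wrist brass 146 [[0.5741, 0.348, 0.053]]
side index_tip [([231.4, 148.0], 0.57, array([0.5647, 0.3353, 0.055 ]))]
side dial_grip [([218.1, 150.1], 0.71, array([0.5254, 0.322 , 0.074 ]))]
side dial_tip [([229.9, 149.0], 0.97, array([0.5599, 0.3339, 0.055 ])), ([388.8, 355.7], 0.29, array([ 0.5142, -0.3059,  0.055 ]))]
side brass 9 [[0.5802, 0.351, 0.053]]
scene index_tip [([489.6, 255.8], 0.6, array([0.573 , 0.3502, 0.055 ])), ([484.5, 255.6], 0.45, array([0.5727, 0.3403, 0.055 ]))]
scene dial_grip [([473.3, 236.4], 0.84, array([0.5354, 0.3237, 0.074 ]))]
scene dial_tip [([487.5, 255.4], 0.91, array([0.5719, 0.3464, 0.055 ]))]
scene brass 24 [[0.5762, 0.3488, 0.053]]
```

Run:
```python
from h import *
c=cam('wrist'); im=c['image']; h=cv2.cvtColor(im,cv2.COLOR_RGB2HSV)
m=cv2.inRange(h,(18,110,110),(35,255,255)); m[:120]=0;m[230:]=0;m[:,:280]=0;m[:,370:]=0
dark=(im.max(2)<60)
for r in range(158,215,2):
  b=np.nonzero(m[r])[0]; d=np.nonzero(dark[r,270:370])[0]+270; 
  row=im[r,280:360].astype(int).min(1); w=np.nonzero(row>120)[0]+280; w=w[(w>308)&(w<334)]
  print(r,'brass',(b.min(),b.max()) if len(b) else None,'dark',(d.min(),d.max(),len(d)) if len(d) else None,'white',(w.min(),w.max()) if len(w) else None)
M=R.from_rotvec(observe()['ee_rot']).as_matrix()
v,u=np.nonzero(m); b=onz(c,(u.mean(),v.mean()),.053)
print('brass px',u.mean(),v.mean(),b, 'angle about (.5315,.3247):',np.degrees(np.arctan2(b[1]-.3247,b[0]-.5315)))
print('pointer-plane columns for yaw31.04 axis(.5315,.3247):',[proj(c,(.5315+r*np.cos(np.radians(31.04)),.3247+r*np.sin(np.radians(31.04)),z)).round(1).tolist() for r,z in ((0,.087),(.027,.087),(.04,.055),(.048,.053))])
```

```text
158 brass None dark None white (np.int64(309), np.int64(333))
160 brass None dark None white (np.int64(309), np.int64(333))
162 brass None dark None white (np.int64(309), np.int64(333))
164 brass (np.int64(319), np.int64(327)) dark None white (np.int64(309), np.int64(333))
166 brass (np.int64(318), np.int64(327)) dark None white (np.int64(309), np.int64(333))
168 brass (np.int64(318), np.int64(327)) dark None white (np.int64(309), np.int64(333))
170 brass (np.int64(318), np.int64(327)) dark None white (np.int64(309), np.int64(332))
172 brass (np.int64(318), np.int64(326)) dark None white (np.int64(309), np.int64(309))
174 brass (np.int64(318), np.int64(326)) dark None white None
176 brass (np.int64(318), np.int64(326)) dark None white None
178 brass (np.int64(320), np.int64(325)) dark None white None
180 brass (np.int64(321), np.int64(323)) dark None white None
182 brass None dark None white None
184 brass None dark (np.int64(316), np.int64(321), 6) white None
186 brass None dark (np.int64(316), np.int64(322), 7) white None
188 brass None dark (np.int64(316), np.int64(322), 7) white 
[... 406 characters left out ...]
ss None dark (np.int64(301), np.int64(339), 36) white None
204 brass None dark (np.int64(299), np.int64(341), 38) white None
206 brass None dark (np.int64(297), np.int64(342), 41) white None
208 brass None dark (np.int64(295), np.int64(343), 44) white None
210 brass None dark (np.int64(294), np.int64(344), 46) white None
212 brass None dark (np.int64(294), np.int64(345), 47) white None
214 brass None dark (np.int64(293), np.int64(346), 49) white None
brass px 322.3881578947368 170.86184210526315 [0.57419663 0.34806598 0.053     ] angle about (.5315,.3247): 28.689937457204643
pointer-plane columns for yaw31.04 axis(.5315,.3247): [[320.2, 227.8], [320.4, 198.3], [320.3, 180.1], [320.3, 171.5]]
```

```bash
python3 -m handwheel '[[0.09,0.06,1,0,0,0],[0,0,1,0,0,0],[0,0,1,0,0,0],[0,0,1,0,0,0],[0,0,1,0,0,0],[0,0,1,0,0,0],[0,0,0,0,0,0],[0,0,0,0,0,0]]' 0.5 25 
python3 -m handwheel '[[0,0,0,0,0,0],[0,0,0,0,0,0]]'
python3 -c "
from h import *
goto(.5316,.3247,.0655,31.2)"
```

```text
clock: 63.4
position: [0.5318, 0.3246, 0.115]
ee_rot: [3.025, 0.846, -0.002]
force: [-0.5, -0.2, 0.7]
width: 0.509
gripper_force: 0.0
clock: 63.57
position: [0.5331, 0.325, 0.1168]
ee_rot: [-3.025, -0.846, -0.003]
force: [0.2, 0.1, 0.4]
width: 0.505
gripper_force: 0.0
t 63.57 p [0.5331 0.325  0.1168] yaw 31.26 q7 -0.92 F [0.2 0.1 0.4] w 0.505 gf 0.0
  now-frame shift [-0.08 -0.02  2.57] turned-frame shift [-0.07 -0.02  2.57] turn [ 0.   -0.03  0.02]
```

```bash
python3 -m handwheel '[[-0.05,-0.02,0.8,0,0,0],[0,0,0.8,0,0,0],[0,0,0.9,0,0,0],[0,0,0,0,0,0],[0,0,0,0,0,0]]'
python3 -m handwheel '[[0,0,0,0,0,0],[0,0,0,0,0,0],[0,0,0,0,0,0],[0,0,0,0,0,0],[0,0,0,0,0,0],[0,0,0,0,0,0],[0,0,0,0,0,0]]' 0 25
python3 q.py
python3 -m handwheel '[[0,0,0,0,0,0.5],[0,0,0,0,0,0.5],[0,0,0,0,0,0],[0,0,0,0,0,0]]'
python3 q.py
python3 -m handwheel '[[0,0,0,0,0,0],[0,0,0,0,0,0],[0,0,0,0,0,0],[0,0,0,0,0,0],[0,0,-0.5,0,0,0],[0,0,-1,0,0,0],[0,0,-1,0,0,0],[0,0,-1,0,0,0]]' 0.5
python3 -m handwheel '[[0,0,-1,0,0,0],[0,0,-1,0,0,0],[0,0,-1,0,0,0],[0,0,-1,0,0,0],[0,0,-1,0,0,0],[0,0,0,0,0,0],[0,0,0,0,0,0],[0,0,0,0,0,0]]' 1
cat > dial.py <<'E'
from h import *
c=cam('wrist'); im=c['image']; h=cv2.cvtColor(im,cv2.COLOR_RGB2HSV)
m=cv2.inRange(h,(18,110,110),(35,255,255)); m[:120]=0;m[230:]=0;m[:,:280]=0;m[:,370:]=0
dark=(im.max(2)<60)
for r in list(range(164,194,3))+[200,206,212]:
  b=np.nonzero(m[r])[0]; d=np.nonzero(dark[r,270:370])[0]+270
  print(r,'brass',(b.mean().round(1),len(b)) if len(b) else None,'dark',(d.min()+d.max())/2 if len(d) else None,len(d))
goto(.5316,.3247,.0655,31.2)
E
python3 dial.py
```

```text
clock: 63.98
position: [0.5307, 0.3245, 0.0649]
ee_rot: [3.025, 0.846, -0.002]
force: [-0.1, -0.2, 0.1]
width: 0.5
gripper_force: 0.0
clock: 64.57
position: [0.5315, 0.3245, 0.0657]
ee_rot: [3.025, 0.846, 0.001]
force: [-0.0, -0.5, 2.6]
width: 0.151
gripper_force: 25.0
yaw 31.25 tau [-0.34  0.04  0.05] F [-0.  -0.5  2.6] w 0.151 eff7 -0.02
clock: 64.9
position: [0.5316, 0.3244, 0.0657]
ee_rot: [3.052, 0.741, 0.001]
force: [0.8, -1.7, 4.4]
width: 0.151
gripper_force: 25.0
yaw 27.3 tau [-0.59 -0.01  0.02] F [ 0.8 -1.7  4.4] w 0.151 eff7 -0.19
clock: 65.57
position: [0.5311, 0.3245, 0.1367]
ee_rot: [3.053, 0.74, -0.0]
force: [0.4, 0.3, -0.7]
width: 0.499
gripper_force: 0.0
clock: 66.23
position: [0.5308, 0.3247, 0.2353]
ee_rot: [-3.053, -0.74, 0.001]
force: [0.4, -0.8, -0.5]
width: 0.988
gripper_force: 0.0
164 brass (np.float64(318.0), 9) dark None 0
167 brass (np.float64(318.0), 9) dark None 0
170 brass (np.float64(318.0), 9) dark None 0
173 brass (np.float64(318.0), 9) dark None 0
176 brass (np.float64(318.5), 10) dark None 0
179 brass (np.float64(318.5), 6) dark None 0
182 brass None dark None 0
185 brass None dark 318.5 6
188 brass None dark 318.5 6
191 brass None dark 318.5 6
200 brass None dark 319.0 33
206 brass None dark 319.5 40
212 brass None dark 318.5 48
t 66.28 p [0.5306 0.3247 0.2348] yaw 27.27 q7 -1.09 F [ 0.  -0.6 -1. ] w 0.993 gf 0.0
  now-frame shift [0.05 0.03 8.46] turned-frame shift [0.04 0.03 8.46] turn [-0.    0.01 -0.98]
```

Run:
```python
from h import *
C={n:cam(n) for n in ('side','wrist','scene')}
for n in C:
  for r in trace('wheel0',n): v,u=np.nonzero(r['region']); print(n,round(r['score'],2),len(u),(u.mean().round(),v.mean().round()),onz(C[n],(u.mean(),v.mean()),.004).round(3),'at.115',onz(C[n],(u.mean(),v.mean()),.115).round(4))
  print(ring(C[n],.030,.119,(.5503,.0222),.01))
```

```text
side 0.97 501 (np.float64(299.0), np.float64(209.0)) [0.612 0.117 0.004] at.115 [0.5491 0.0182 0.115 ]
[1.227743e+02 5.503000e-01 2.220000e-02]
[2.96182e+01 5.51300e-01 2.62000e-02]
scene 0.65 423 (np.float64(323.0), np.float64(223.0)) [0.393 0.024 0.004] at.115 [0.5553 0.0241 0.115 ]
scene 0.39 89 (np.float64(322.0), np.float64(232.0)) [0.43  0.022 0.004] at.115 [0.586  0.0221 0.115 ]
[1.153897e+02 5.523000e-01 2.320000e-02]
```

Both wheels lie on the arbor, there are none left on the bench, and the pointer lines up with the tab, so I'm handing the job in.

```bash
python3 -c "
from cell import sign_off
print(sign_off())"
```

```text
the job is handed in; nothing more can be done
None
```

The job is handed in, verdict not reported back: the arbor is home in the chuck with the sleeve turned clockwise until its torque jumped to about 3 N m, both wheels I found lie stacked on its flange, and the dial pointer lines up with the brass tab to within about a pixel.

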